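Refit the tube sealer's splash guard and prove it latched

ROBOT

A 6-joint arm with a two-finger parallel gripper is mounted at the origin on the work surface. World frame = base frame: x ahead of the robot, y to its left, z up, the work surface at z = 0. Lengths are in m, angles in rad, forces in N, time in s.
With the tool pointing down it reaches from about 0.35 to 0.775 m from the base axis. Payload 5.5 kg.
Tool frame: the origin (TCP) lies on the mounting face of the last link; the fingertips stand 173 mm ahead of it and the grasp point (between the pads) lies 155 mm ahead of it; z points along the fingers, y is the direction in which the jaws open and shut (so a half turn about z gives the same grasp; the last joint's range is limited). The gripper opens to 85 mm and grips with 20 to 120 N. Pads are 22 mm wide; open, the fingers measure 114 mm over their backs; the gripper's body (76 mm by 85 mm) begins 54 mm behind the grasp point. The pads swing forward as they close: fully open they stand 13 mm farther back than shut.
Start: joints at [1.002, 0.313, 0.046, 1.304, 0, 1.431], TCP at [0.239, 0.523, 0.405] pointing down, gripper open.
Joint ranges: [-2.76, 2.76], [-0.86, 1.69], [-1.03, 1.26], [-2.2, 2.34], [-1.47, 1.5], [-3.14, 3.14]. Speed limits (rad/s): [2.57, 2.57, 3.14, 3.14, 3.14, 3.14].

INTERFACE

Orientations are given as a unit quaternion [w, x, y, z].
In Python, from workcell import get_state, eyes, env gives the robot as it stands. The module is installed in compiled form; this text tells all that it offers.
- The arm moves only by the tool carry_out, never from a script. Its argument "motion" is a list of rows, each an object of numbers: "jaw": the opening, from -1 (shut) to 1 (fully open); "tx", "ty", "tz": the shift along the tool's x, y, z in cm; "wx", "wy", "wz": the turn, a rotation vector about the tool's x, y, z in degrees. In form: [{"jaw": .., "tx": .., "ty": .., "tz": .., "wx": .., "wy": .., "wz": ..}, ...]. A call has 1 to 20 rows; each row shifts and turns the commanded pose from where the row before left it, along the tool's axes as they then stand; what a row does not reach is not made up. A row lasts 1/8 s, in which the tool goes at most 62.5 mm and 10.7 degrees, less where a joint would pass 70% of its speed; a pose out of reach is approached as far as the arm can. A call with a gripper value outside its range is refused whole. The fingers move at their own pace and stop on an object; "force" is the grip in N (left out, the last holds). Time passes only in rows, so rows that do not move let the fingers close. It gives the time, the measured TCP pose, the force and the opening at its end, in the units of the state.
- get_state(): the state, without advancing time (a new reading comes with each control period).
- eyes.read_camera(name): name is "side" or "top"; returns the picture (420x560x3 uint8, blue, green, red); there is no depth.
- eyes.calibration(name): a dict with "K" (3x3 intrinsics, pixels), "camera_from_world" (4x4, takes a point from world to camera coordinates). Camera axes: x right, y up, looking along -z (the intrinsics and any distortion apply to the point x, -y, -z); pixel columns grow to the right and rows downward; lengths in m; the calibration is good to about 2 mm. A picture is of the moment at which its call begins. calibration takes no time and is no camera call.
- env.hand_in(): hands the job in, once; it reports no verdict.
The state is a dict: "clock": time; "joint_pos": joint angles; "qvel": joint speeds; "tau": joint torques, N m; "tcp_pos": TCP position; "orientation": TCP orientation; "wrist_force": force on the tool from outside, world axes, zero at the start; "ft_torque": the same for the moment, N m; "finger_gap": finger opening in m.
Only numpy, scipy, OpenCV 4.12 (cv2) and the standard library are available. Lean on these libraries where they do the work, as an engineer would, in place of code of your own. Each camera call takes 0.05 s, during which the arm holds its last target.

TASK

The tube sealer's jaws have been cleaned: take the dark splash guard from the steel tray, set it over the jaws with its tube mouth to the front of the sealer, and press it square to the sloping deck until it is fully home under both spring catches. Then give it a firm tug by its grip to prove that it has latched; if it lifts free, reseat it and tug again. Let go and leave it fully home, and leave the other things on the bench alone.

Things in the scene. Friction and masses are not known exactly. Their poses are not given: they have to be found in the camera images.
- guard: loose splash guard, about 110 g, dark grey plastic: a cap open below, 57 (x) x 90 (y) x 29 mm (z) outside, 51 x 84 x 25.5 mm inside, with a ledge at the foot of each y end (108 mm over both) and an upright finger grip on top. Origin: centre of its underside; +z up through the grip, +x to the closed back wall, tube mouth at -x. It starts grip up in the tray, +x within 60 degrees of the robot's +x
- guard_grip (a point): point in the middle of the guard's grip, 50 mm above its underside. The grip is a plain upright web 12 mm thick in x, 46 mm long in y, from 29 to 57 mm above the underside. Axes as the guard's
- guard_mouth (a point): middle of the guard's tube mouth: a slot 10 mm high across the front wall that runs on round both front corners. 28.5 mm to -x of the guard's origin, 13 mm above its underside
- guard_ledge (a point): outer end of the guard's ledge on its +y side, at the underside, 54 mm from the guard's middle. Both ledges stick out 9 mm beyond the 90 mm cap, are 34 mm long in x and 4 mm thick
- sealer: the tube sealer: fixed white wedge-shaped case, 240 mm deep (x), 190 wide (y), 164 high. Its front (-x) is 45 mm high; from there a flat deck rises backwards at 35 degrees to the horizontal. The low part of the deck carries the sealing head, the upper part a flush screen and keys under 4 mm high. Origin: centre of the underside
- head: sealing head, fixed on the sealer's deck. Origin: on its aluminium plate where the guard's origin lies when home; home = guard and head frames coincide. +x runs up the slope, +y to the sealer's +y side, +z square out of the deck (35 degrees from vertical, leaning to the sealer's front). Guard and catches have play, about 2 mm in x and y and 1.5 mm in z
- head_jaws (a point): top of the jaw block that the guard goes over, on the head's z axis, 24 mm above the plate. The block is 46 mm (x) x 80 mm (y), 9 mm tall in front and 24 mm at the back (x over 4 mm), where its top 6 mm are chamfered as a lead-in. Axes as the head's
- catch_left: spring catch on the head's +y side: a steel bolt 18 mm wide that slides out along y and springs back. Its nose reaches in to 49 mm from the head's middle, flat underside 5.5 mm above the plate, sloped on top. Housing: 59 to 83 mm from the middle, 28 mm long in x, 23.5 mm tall. Origin: the head's origin while the bolt is out
- catch_right: mirror image of catch_left, on the -y side. The guard's ledges meet both noses about 15 mm above home; pressing it past both takes 7 to 20 N in all, differing with friction. Under 1.5 mm from home both catches have sprung over the ledges and hold more than 30 N; above that it is not latched and pulls off
- tray: fixed stainless tray 220 x 180 mm, rim 18 to 21 mm tall, floor 3 mm thick, on which the guard lies. Origin: centre of its underside
- bottle: bystander: white disinfectant bottle, 62 mm across, 170 mm tall. Origin: centre of the underside
- wipes: bystander: white jar, 60 mm across, 90 mm tall. Origin: centre of the underside
- pliers: bystander: steel tube-stripping pliers lying on the bench, 175 mm long along x, 65 mm wide, 26 mm tall at the rollers. Origin: at the bench, by the pivot
There are look-alikes about, which are no part of the job. What is shaped like the guard but orange or purple is not meant.

How it is judged:
By the outcome, as a careful person would: the job done as asked, in the order asked, and still so for the second after the job is handed in, with the robot touching nothing.
It also fails if it takes over 58 s, if anything falls off the work surface, if the arm or the gripper's body presses on something with over 40 N, if the wrist force passes 120 N, or if a joint passes its speed limit or range.

## Working session

There is one attempt and no reset: what is moved stays moved. The work goes in short steps, Python scripts to look and compute and a tool call to move; the robot and the scene stay as the last step left them, time stands still between calls to the robot, and variables do not carry over. Pictures are saved under pics/ and viewed, and the job is handed in when it is done.

Besides the shell and the picture viewer there is one more tool, called after "Call:" by a JSON object that holds its "api" and its "payload", one argument or row to a line. carry_out: Moves the arm, as the interface text tells. Its arguments: {"type":"object","properties":{"motion":{"type":"array"},"force":{"type":"number"}},"required":["motion"]}

```bash
mkdir -p pics; ls; python3 - <<'E'
from workcell import get_state, eyes, env
import cv2, numpy as np
s=get_state()
for k,v in s.items(): print(k,np.round(v,4))
for n in("side","top"):
    im=eyes.read_camera(n); cv2.imwrite(f"pics/{n}0.png",im)
    c=eyes.calibration(n); print(n,{k:np.round(v,4).tolist() if not isinstance(v,str) else v for k,v in c.items()})
E
```

```text
pics
clock 0.0
joint_pos [ 1.0024  0.314   0.045   1.3036 -0.      1.4312]
qvel [ 0.0003  0.0004  0.0017  0.     -0.0006  0.001 ]
tau [-1.60000e-03 -4.80629e+01  2.98531e+01  1.96000e-02 -2.00000e-04
 -0.00000e+00]
tcp_pos [0.239  0.5228 0.4038]
orientation [-3.000e-04  2.128e-01  9.771e-01 -8.000e-04]
wrist_force [-0.3004 -0.0432  0.2105]
ft_torque [-0.0273 -0.0196  0.0069]
finger_gap 0.0855
side {'K': [[472.4051, 0.0, 280.0761], [0.0, 472.4051, 212.3828], [0.0, 0.0, 1.0]], 'camera_from_world': [[0.9741, -0.2257, 0.0156, -0.6388], [0.142, 0.6638, 0.7343, -0.1439], [-0.1761, -0.713, 0.6787, -1.2386], [0.0, 0.0, 0.0, 1.0]]}
top {'K': [[382.8811, 0.0, 279.4881], [0.0, 382.8811, 210.3785], [0.0, 0.0, 1.0]], 'camera_from_world': [[-0.0138, -0.9999, -0.0028, 0.0096], [0.9966, -0.014, 0.0813, -0.6328], [-0.0813, -0.0016, 0.9967, -1.2646], [0.0, 0.0, 0.0, 1.0]]}
```

View pics/side0.png

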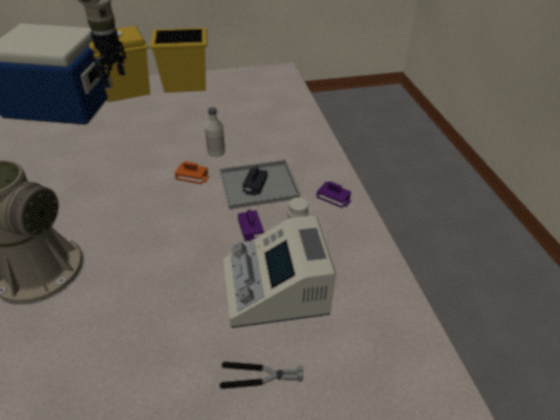

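View pics/top0.png

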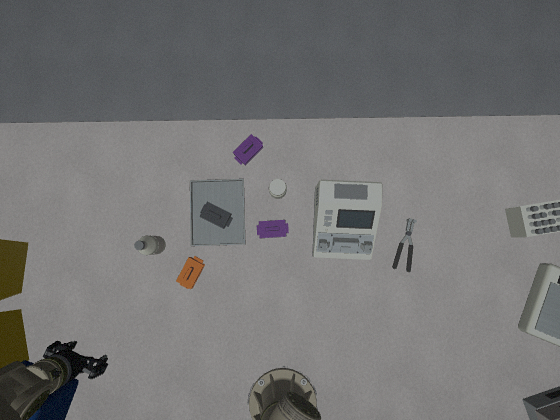

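The side view shows the guard at about (255,180) in the tray and the sealer at (280,275). In the top view the guard is at (216,215) and the sealer at (347,220). I'll enlarge both.

```bash
cat > h.py <<'E'
import numpy as np, cv2
from workcell import get_state, eyes
C={n:eyes.calibration(n) for n in("side","top")}
def proj(n,P):
    P=np.atleast_2d(P); K=C[n]["K"];T=C[n]["camera_from_world"]
    p=P@T[:3,:3].T+T[:3,3]; return np.c_[K[0,2]-K[0,0]*p[:,0]/p[:,2], K[1,2]+K[1,1]*p[:,1]/p[:,2]]
def ray(n,uv):
    K=C[n]["K"];T=C[n]["camera_from_world"];R=T[:3,:3]
    d=np.array([(uv[0]-K[0,2])/K[0,0],-(uv[1]-K[1,2])/K[1,1],-1.]); return -R.T@T[:3,3], R.T@d
def plane(n,uv,z):
    o,d=ray(n,uv); return o+d*(z-o[2])/d[2]
def tri(a,b): # a side px, b top px
    o1,d1=ray("side",a);o2,d2=ray("top",b)
    s=np.linalg.lstsq(np.c_[d1,-d2],o2-o1,rcond=None)[0]
    p,q=o1+s[0]*d1,o2+s[1]*d2
    return (p+q)/2,np.linalg.norm(p-q)*1000
def crop(im,x0,y0,w,h,k,name):
    c=cv2.resize(im[y0:y0+h,x0:x0+w],None,fx=k,fy=k,interpolation=cv2.INTER_CUBIC)
    cv2.imwrite(name,c)
E
python3 - <<'E'
from h import *
s=cv2.imread("pics/side0.png");t=cv2.imread("pics/top0.png")
crop(s,215,155,90,65,8,"pics/s_g.png");crop(s,215,205,125,120,5,"pics/s_s.png")
crop(t,185,175,65,75,8,"pics/t_g.png");crop(t,305,175,85,90,6,"pics/t_s.png")
E
```

```text
(no output)
```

View pics/s_g.png

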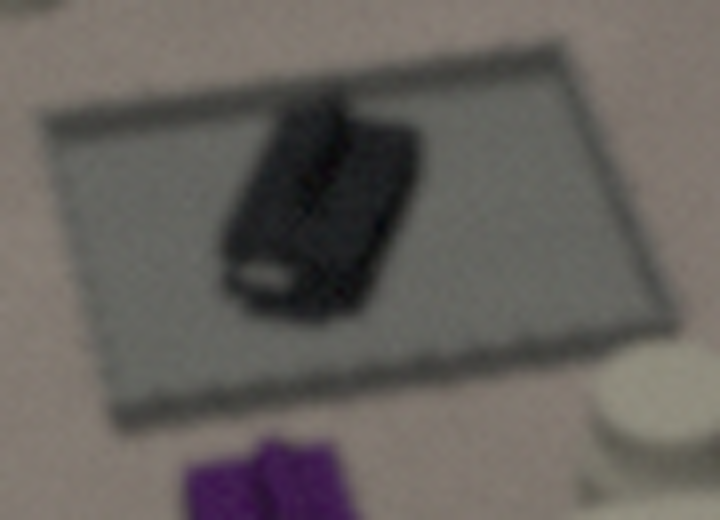

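View pics/t_g.png

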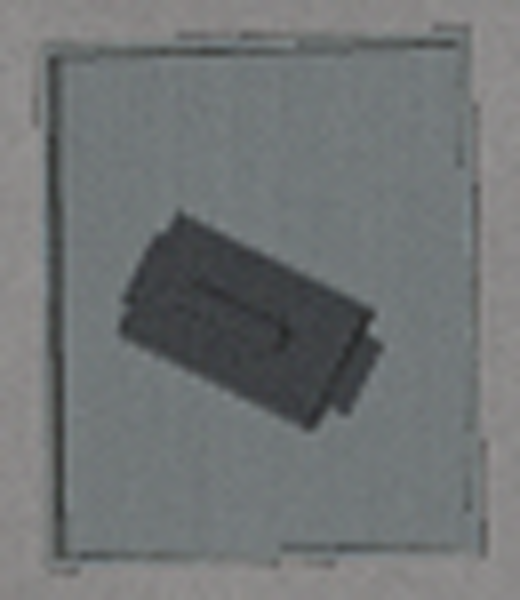

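View pics/s_s.png

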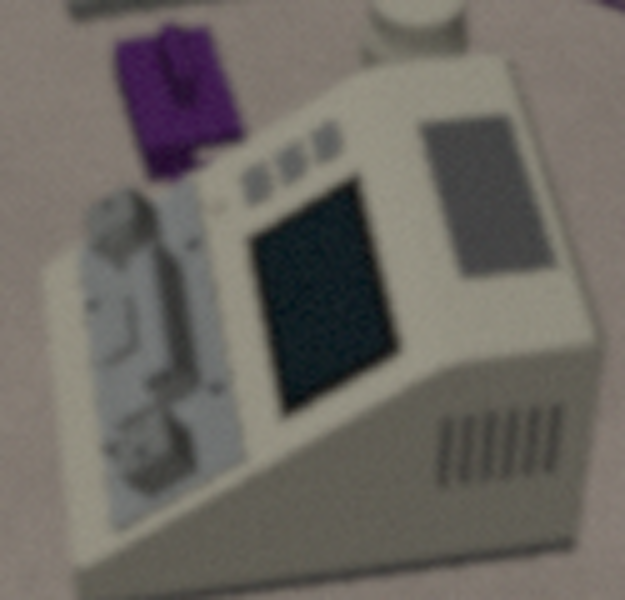

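View pics/t_s.png

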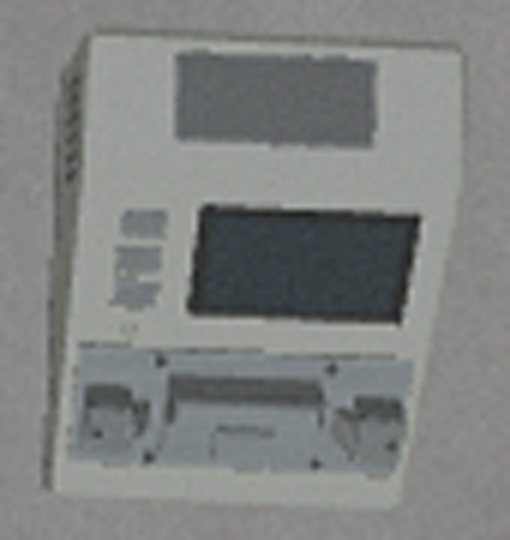

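The side crop shows the guard's light mouth slot at about (248,189), the lower-left corner. Its yaw is about -27°. Both crops show the plate's four dark screws. I'll refine these points with blob centroids and triangulate them.

```bash
python3 - <<'E'
from h import *
s=cv2.imread("pics/side0.png");t=cv2.imread("pics/top0.png")
def dark(im,uv,r=3):
    g=cv2.cvtColor(im,cv2.COLOR_BGR2GRAY).astype(float)
    u,v=np.round(uv).astype(int); w=g[v-r:v+r+1,u-r:u+r+1]; b=np.median(w); k=np.clip(b-w-6,0,None)
    yy,xx=np.mgrid[v-r:v+r+1,u-r:u+r+1]; return np.array([(k*xx).sum(),(k*yy).sum()])/k.sum(), k.sum()
# crop->full: u=(uc+.5)/k-.5+x0
f=lambda c,k,x0,y0:np.array([(c[0]+.5)/k-.5+x0,(c[1]+.5)/k-.5+y0])
S=dict(bl=(193,243),br=(220,387),fl=(92,303),fr=(110,450));T=dict(bl=(162,361),br=(332,370),fl=(149,457),fr=(317,464))
P={}
for k in S:
    a,ka=dark(s,f(S[k],5,215,205),2);b,kb=dark(t,f(T[k],6,305,175),2)
    print(k,a,f(S[k],5,215,205),ka,b,f(T[k],6,305,175),kb)
    P[k],e=tri(a,b);print("  tri",P[k].round(4),e.round(1))
c=sum(P.values())/4;print("c",c)
x=P['bl']+P['br']-P['fl']-P['fr'];y=P['bl']+P['fl']-P['br']-P['fr'];print(x/2,y/2,np.linalg.norm(x/2),np.linalg.norm(y/2),"pitch",np.degrees(np.arctan2(x[2],np.hypot(x[0],x[1]))),"yaws",np.degrees([np.arctan2(x[1],x[0]),np.arctan2(-y[0],y[1])]))
print('cams',[(-C[n]["camera_from_world"][:3,:3].T@C[n]["camera_from_world"][:3,3]).round(3) for n in C])
E
```

```text
bl [253.09433962 253.49056604] [253.2 253.2] 53.0 [331.70918367 234.9744898 ] [331.58333333 234.75      ] 196.0
  tri [ 0.5477 -0.1631  0.101 ] 2.3
br [257.76712329 282.19178082] [258.6 282. ] 73.0 [359.82631579 235.53157895] [359.91666667 236.25      ] 190.0
  tri [ 0.5434 -0.2518  0.0998] 0.5
fl [233.36666667 265.5       ] [233.  265.2] 30.0 [329.54117647 250.5       ] [329.41666667 250.75      ] 170.0
  tri [ 0.4981 -0.1597  0.0649] 2.1
fr [237.23809524 294.47619048] [236.6 294.6] 21.0 [357.15044248 251.81415929] [357.41666667 251.91666667] 113.0
  tri [ 0.4929 -0.2491  0.0643] 2.6
c [ 0.52052486 -0.20592706  0.08249589]
[ 0.05006796 -0.00313129  0.03580558] [0.00477445 0.08904014 0.00094867] 0.061633144844577284 0.08917310435893253 pitch 35.517163470889116 yaws [-3.57865939 -3.06933335]
cams [array([ 0.425, -0.932,  0.956]), array([ 5.280e-01, -1.000e-03,  1.312e+00])]
```

The plate plane comes out at 35.5° pitch and -3.3° yaw, which matches the given 35°. Next I'll look closely at the head to fix its origin in x and y.

```bash
python3 - <<'E'
from h import *
s=cv2.imread("pics/side0.png");t=cv2.imread("pics/top0.png")
def st(c): 
    c=c.astype(float); return np.clip((c-40)*1.5,0,255).astype(np.uint8)
crop(st(s),225,235,45,75,9,"pics/s_h.png");crop(st(t),312,228,66,34,12,"pics/t_h.png")
E
```

```text
(no output)
```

View pics/s_h.png

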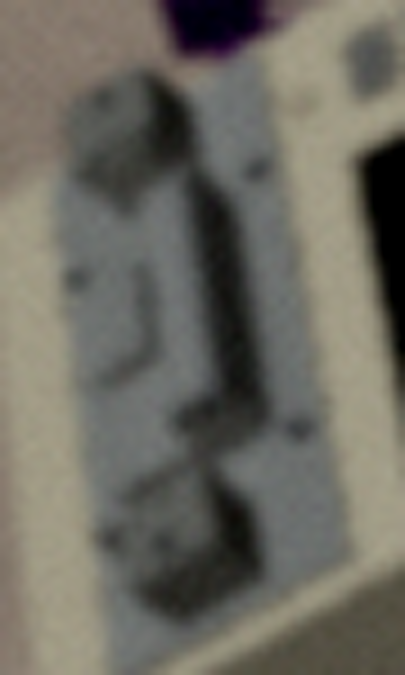

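View pics/t_h.png

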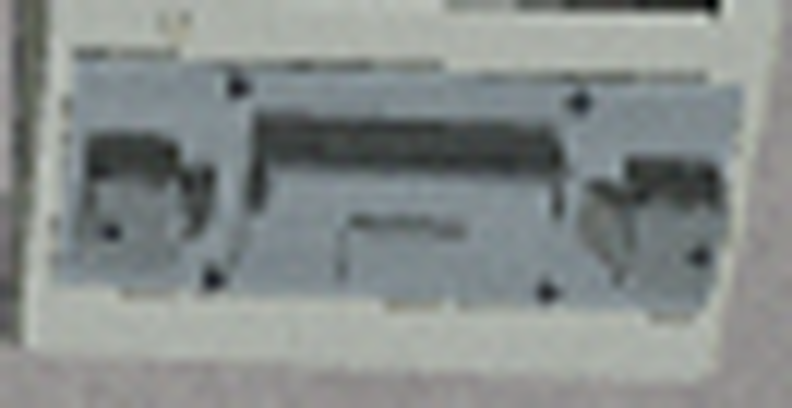

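```bash
cat >> h.py <<'E'
def headframe(o,yaw,pitch=35):
    from scipy.spatial.transform import Rotation as R
    return R.from_euler('ZY',[yaw,-pitch],degrees=True).as_matrix()
def onplane(n,uv,o,Rm,z):
    c,d=ray(n,uv); nn=Rm[:,2]; s=((o-c)@nn+z)/(d@nn); return Rm.T@(c+s*d-o)*1000
E
python3 - <<'E'
from h import *
o=np.array([.5205,-.2059,.0825]);Rm=headframe(o,-3.3)
print(Rm.round(3))
F=lambda c,k,x0,y0:((c[0]+.5)/k-.5+x0,(c[1]+.5)/k-.5+y0)
for nm,c,z in [("block back base L",(262,115),0),("block back base R",(552,128),0),("block corner L",(252,118),0),("block corner R",(562,128),0),
 ("hL back base",(135,134),0),("hR back base",(675,158),0),("hL outer top",(92,190),.0235),("hR outer top",(722,210),.0235),
 ("hL dot",(112,231),.0235),("hR dot",(700,256),.0235),("hL top back edge",(135,178),.0235),("hR top back",(675,205),.0235),
 ("block top back L",(275,163),.018),("block top back R",(545,175),.018),
 ("plateBL",(75,52),0),("plateBR",(742,88),0),("plateFL",(57,280),0),("plateFR",(712,312),0)]:
    print("top",nm,onplane("top",F(c,12,312,228),o,Rm,z).round(1))
for nm,c,z in [("block back base near L",(218,178),0),("block back base R",(268,405),0),("block front L?",(150,262),.009),("hR outer base",(185,622),0),("hR back outer base",(262,575),0),("hL top back",(150,75),.0235),
 ("hR dot",(113,540),.0235),("hL dot",(100,100),.0235),("plateBL",(262,65),0),("plateBR",(355,550),0),("plateFR",(110,672),0)]:
    print("side",nm,onplane("side",F(c,9,225,235),o,Rm,z).round(1))
for n in("top","side"):
    print(n,[ (k,proj(n,o+Rm@np.array(k)).round(1).tolist()) for k in [(0,0,0),(.023,.04,0),(.023,-.04,0)]])
E
```

```text
[[ 0.818  0.058 -0.573]
 [-0.047  0.998  0.033]
 [ 0.574 -0.     0.819]]
top block back base L [20.9 38.  -0. ]
top block back base R [ 20.8 -38.6  -0. ]
top block corner L [19.8 40.5  0. ]
top block corner R [ 21.  -41.3  -0. ]
top hL back base [13.1 70.8 -0. ]
top hR back base [ 13.  -72.3  -0. ]
top hL outer top [10.9 83.5 23.5]
top hR outer top [ 13.3 -80.5  23.5]
top hL dot [-1.9 77.1 23.5]
top hR dot [ -1.6 -77.   23.5]
top hL top back edge [15.3 72.7 23.5]
top hR top back [ 14.3 -68.1  23.5]
top block top back L [18.2 36.  18. ]
top block top back R [ 18.1 -34.5  18. ]
top plateBL [38.2 88.9 -0. ]
top plateBR [ 36.1 -86.4  -0. ]
top plateFL [-35.7  87.5   0. ]
top plateFR [-36.7 -89.8  -0. ]
side block back base near L [19.3 49.9 -0. ]
side block back base R [ 23.  -32.3   0. ]
side block front L? [-0.5 26.2  9. ]
side hR outer base [-11.3 -82.3   0. ]
side hR back outer base [ 13.1 -81.4   0. ]
side hL top back [17.2 74.  23.5]
side hR dot [-14.1 -67.5  23.5]
side hL dot [ 0.2 76.  23.5]
side plateBL [39.  79.4 -0. ]
side plateBR [ 40.6 -89.3   0. ]
side plateFR [-35.4 -84.5  -0. ]
top [((0, 0, 0), [[344.6, 243.1]]), ((0.023, 0.04, 0), [[332.8, 236.6]]), ((0.023, -0.04, 0), [[358.1, 237.7]])]
side [((0, 0, 0), [[244.9, 273.6]]), ((0.023, 0.04, 0), [[250.5, 256.6]]), ((0.023, -0.04, 0), [[254.8, 282.1]])]
```

The plate screws, the housings and the block all agree on the head origin to about 1 mm. Now I'll measure the guard.

```bash
python3 - <<'E'
from h import *
s=cv2.imread("pics/side0.png");t=cv2.imread("pics/top0.png")
def st(c): 
    c=c.astype(float); return np.clip(c*2,0,255).astype(np.uint8)
crop(st(s),238,160,34,38,15,"pics/s_g2.png");crop(st(t),195,195,42,40,15,"pics/t_g2.png")
g=cv2.cvtColor(t,cv2.COLOR_BGR2GRAY)[195:235,195:237]
g=cv2.resize(g,None,fx=8,fy=8,interpolation=cv2.INTER_CUBIC)
m=(g<85).astype(np.uint8);c=max(cv2.findContours(m,0,2)[0],key=cv2.contourArea)
print(cv2.minAreaRect(c),cv2.contourArea(c), g.min(), np.median(g))
r=cv2.minAreaRect(c);u=(np.array(r[0])+.5)/8-.5+195;print(u,plane("top",u,.018))
E
```

```text
((170.98538208007812, 164.76226806640625), (254.8289794921875, 137.32127380371094), 26.821979522705078) 32110.5 40 116.0
[215.93567276 215.15778351] [0.62031816 0.21638736 0.018     ]
```

View pics/s_g2.png

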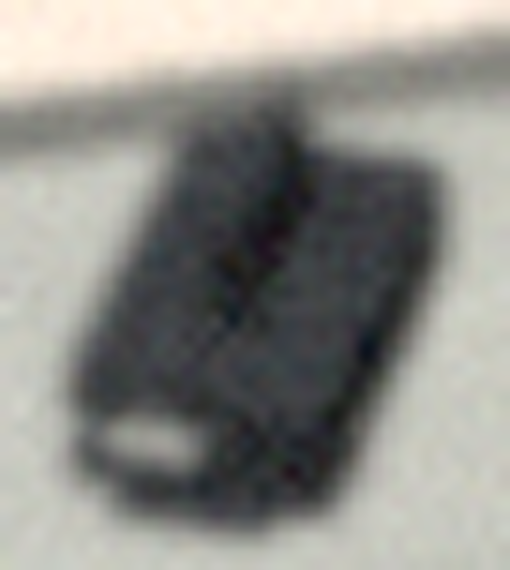

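View pics/t_g2.png

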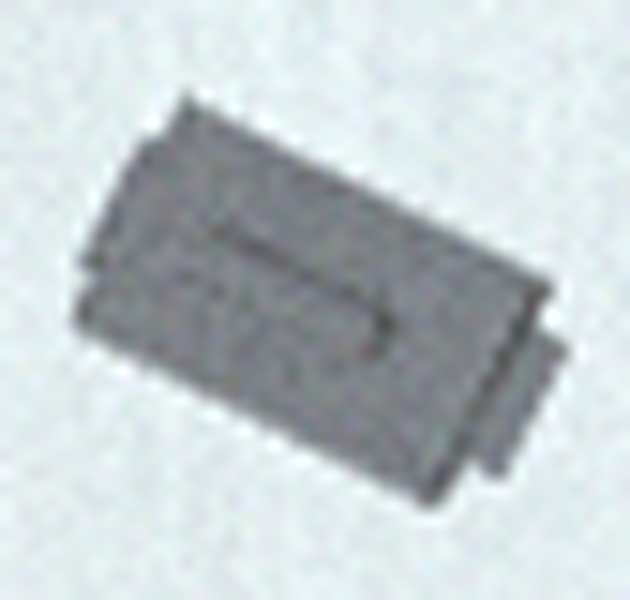

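```bash
python3 - <<'E'
from h import *
F=lambda c,k,x0,y0:((c[0]+.5)/k-.5+x0,(c[1]+.5)/k-.5+y0)
T=dict(A=(188,98),B=(532,282),C=(422,495),D=(75,322));S=dict(A=(437,165),B=(330,440),C=(80,392))
tt={k:F(v,15,195,195) for k,v in T.items()}; ss={k:F(v,15,238,160) for k,v in S.items()}
for k in S: print(k,[np.round(v,4) for v in tri(ss[k],tt[k])])
P={k:plane("top",v,.032) for k,v in tt.items()}
c=sum(P.values())/4;print("cap centre",c, "lens",np.linalg.norm(P['A']-P['B']),np.linalg.norm(P['D']-P['C']),np.linalg.norm(P['A']-P['D']),np.linalg.norm(P['B']-P['C']))
y=P['A']+P['D']-P['B']-P['C'];print("yaw",np.degrees(np.arctan2(-y[0],y[1])))
Ps={k:plane("side",v,.032) for k,v in ss.items()};print("side",{k:v.round(4) for k,v in Ps.items()},"mid AC",(Ps['A']+Ps['C'])/2)
# ledge ends
L=[plane("top",F(v,15,195,195),.007) for v in((568,352),(502,478))];print("R ledge mid",sum(L)/2)
yaw=np.radians(-27);v=np.array([-np.sin(yaw),np.cos(yaw),0]);print("centre from ledge",sum(L)/2+.054*v)
# grip: right end top at z=.060
print("grip R end",plane("top",F((385,322),15,195,195),.045)+.023*v)
# grip top height: side far top end & top view projections
print(proj("top",[c+v*.023+[0,0,.028],c-v*.023+[0,0,.028]]),tt)
pt=F((240,95),15,238,160);print("grip far end top, side at z.06",plane("side",pt,.06),plane("side",pt,.06)-.023*v)
E
```

```text
A [array([0.6678, 0.2446, 0.028 ]), np.float64(0.3052)]
B [array([0.6275, 0.1681, 0.021 ]), np.float64(3.8084)]
C [array([0.5798, 0.1928, 0.022 ]), np.float64(3.8413)]
cap centre [0.62170304 0.21781715 0.032     ] lens 0.08791692402756286 0.0870875745346749 0.055957642804799874 0.05331507023940679
yaw -28.00851831235404
side {'A': array([0.6669, 0.2395, 0.032 ]), 'B': array([0.627, 0.155, 0.032]), 'C': array([0.5801, 0.1806, 0.032 ])} mid AC [0.62348451 0.21001957 0.032     ]
R ledge mid [0.59634576 0.16955067 0.007     ]
centre from ledge [0.62086124 0.21766502 0.007     ]
grip R end [0.62583356 0.21818712 0.045     ]
[[207.10458169 210.77552975]
 [219.59534545 216.95086889]] {'A': (207.06666666666666, 201.06666666666666), 'B': (230.0, 213.33333333333334), 'C': (222.66666666666666, 227.53333333333333), 'D': (199.53333333333333, 216.0)}
grip far end top, side at z.06 [0.62431793 0.23569311 0.06      ] [0.61387615 0.21519996 0.06      ]
```

```bash
cat >> h.py <<'E'
from scipy.spatial.transform import Rotation as Ro
def cur():
    s=get_state(); return s, np.array(s["tcp_pos"]), Ro.from_quat(np.array(s["orientation"]),scalar_first=True)
def delta(pt,Rt):
    s,p,R=cur()
    print("t",round(float(s["clock"]),2),"tcp",np.round(p,4),"F",np.round(s["wrist_force"],1),"gap",round(float(s["finger_gap"]),4),"q",np.round(s["joint_pos"],2))
    w=(R.inv()*Rt).as_rotvec(degrees=True)
    print("rot tool deg",w.round(2)," shift in current tool cm",(R.inv().apply(pt-p)*100).round(2)," shift in TARGET tool axes cm",(Rt.inv().apply(pt-p)*100).round(2))
def toolR(gR): # guard rotation (matrix, cols x,y,z) -> tool: z=-gz, y=-gx
    z=-gR[:,2]; y=-gR[:,0]; return Ro.from_matrix(np.c_[np.cross(y,z),y,z])
def gyaw(a): return Ro.from_euler('z',a,degrees=True).as_matrix()
E
python3 - <<'E'
from h import *
R=toolR(gyaw(-27.5)); delta(np.array([.6212,.2177,.33]),R)
E
```

```text
t 0.1 tcp [0.239  0.5228 0.4039] F [ 0.1 -0.3  0.2] gap 0.0854 q [ 1.    0.31  0.05  1.3  -0.    1.43]
rot tool deg [-7.000e-02 -8.000e-02 -8.707e+01]  shift in current tool cm [-47.45 -11.84   7.4 ]  shift in TARGET tool axes cm [  9.41 -47.99   7.39]
```

Call:
{"api": "carry_out", "payload": {
  "motion": [
    {"jaw":1,"wz":-8.7},
    {"jaw":1,"wz":-8.7},
    {"jaw":1,"wz":-8.7},
    {"jaw":1,"wz":-8.7},
    {"jaw":1,"wz":-8.7},
    {"jaw":1,"wz":-8.7},
    {"jaw":1,"wz":-8.7},
    {"jaw":1,"wz":-8.7},
    {"jaw":1,"wz":-8.7},
    {"jaw":1,"wz":-8.7},
    {"jaw":1,"tx":0.9,"ty":-4.7},
    {"jaw":1,"tx":0.9,"ty":-4.7},
    {"jaw":1,"tx":0.9,"ty":-4.7},
    {"jaw":1,"tx":0.9,"ty":-4.7},
    {"jaw":1,"tx":0.9,"ty":-4.7},
    {"jaw":1,"tx":0.9,"ty":-4.7},
    {"jaw":1,"tx":0.9,"ty":-4.7},
    {"jaw":1,"tx":0.9,"ty":-4.7},
    {"jaw":1,"tx":0.9,"ty":-4.7},
    {"jaw":1,"tx":0.9,"ty":-4.7}
  ]
}}

```text
invalid input at $.motion[0]: expected keys jaw, tx, ty, tz, wx, wy, wz
```

```bash
python3 - <<'E'
from h import *
R=toolR(gyaw(-27.5)); delta(np.array([.6212,.2177,.27]),R)
E
```

```text
t 0.1 tcp [0.239  0.5228 0.4039] F [ 0.1 -0.3  0.2] gap 0.0854 q [ 1.    0.31  0.05  1.3  -0.    1.43]
rot tool deg [-7.000e-02 -8.000e-02 -8.707e+01]  shift in current tool cm [-47.45 -11.83  13.4 ]  shift in TARGET tool axes cm [  9.41 -47.99  13.39]
```

Call:
{"api": "carry_out", "payload": {
  "motion": [
    {"jaw":0.2,"tx":0,"ty":0,"tz":0,"wx":0,"wy":0,"wz":-8.7},
    {"jaw":0.2,"tx":0,"ty":0,"tz":0,"wx":0,"wy":0,"wz":-8.7},
    {"jaw":0.2,"tx":0,"ty":0,"tz":0,"wx":0,"wy":0,"wz":-8.7},
    {"jaw":0.2,"tx":0,"ty":0,"tz":0,"wx":0,"wy":0,"wz":-8.7},
    {"jaw":0.2,"tx":0,"ty":0,"tz":0,"wx":0,"wy":0,"wz":-8.7},
    {"jaw":0.2,"tx":0,"ty":0,"tz":0,"wx":0,"wy":0,"wz":-8.7},
    {"jaw":0.2,"tx":0,"ty":0,"tz":0,"wx":0,"wy":0,"wz":-8.7},
    {"jaw":0.2,"tx":0,"ty":0,"tz":0,"wx":0,"wy":0,"wz":-8.7},
    {"jaw":0.2,"tx":0,"ty":0,"tz":0,"wx":0,"wy":0,"wz":-8.7},
    {"jaw":0.2,"tx":0,"ty":0,"tz":0,"wx":0,"wy":0,"wz":-8.7},
    {"jaw":0.2,"tx":0.9,"ty":-4.7,"tz":0,"wx":0,"wy":0,"wz":0},
    {"jaw":0.2,"tx":0.9,"ty":-4.7,"tz":0,"wx":0,"wy":0,"wz":0},
    {"jaw":0.2,"tx":0.9,"ty":-4.7,"tz":0,"wx":0,"wy":0,"wz":0},
    {"jaw":0.2,"tx":0.9,"ty":-4.7,"tz":0,"wx":0,"wy":0,"wz":0},
    {"jaw":0.2,"tx":0.9,"ty":-4.7,"tz":0,"wx":0,"wy":0,"wz":0},
    {"jaw":0.2,"tx":0.9,"ty":-4.7,"tz":0,"wx":0,"wy":0,"wz":0},
    {"jaw":0.2,"tx":0.9,"ty":-4.7,"tz":0,"wx":0,"wy":0,"wz":0},
    {"jaw":0.2,"tx":0.9,"ty":-4.7,"tz":0,"wx":0,"wy":0,"wz":0},
    {"jaw":0.2,"tx":0.9,"ty":-4.7,"tz":0,"wx":0,"wy":0,"wz":0},
    {"jaw":0.2,"tx":0.9,"ty":-4.7,"tz":0,"wx":0,"wy":0,"wz":0}
  ]
}}

```text
clock: 2.6
tcp_pos: [0.6151, 0.2245, 0.4041]
orientation: [-0.0, -0.518, 0.855, 0.0]
wrist_force: [1.5, -0.5, 0.5]
finger_gap: 0.0514
```

```bash
python3 - <<'E'
from h import *
R=toolR(gyaw(-27.5)); delta(np.array([.6212,.2177,.27]),R)
E
```

```text
t 2.6 tcp [0.6151 0.2245 0.4041] F [ 1.5 -0.5  0.5] gap 0.0514 q [ 0.23  0.48  0.29  1.38  0.   -0.86]
rot tool deg [ 0.05 -0.02 -0.07]  shift in current tool cm [ 0.32 -0.87 13.41]  shift in TARGET tool axes cm [ 0.32 -0.86 13.41]
```

Call:
{"api": "carry_out", "payload": {
  "motion": [
    {"jaw":0.2,"tx":0.2,"ty":-0.5,"tz":3.3,"wx":0,"wy":0,"wz":0},
    {"jaw":0.2,"tx":0.2,"ty":-0.45,"tz":3.3,"wx":0,"wy":0,"wz":0},
    {"jaw":0.2,"tx":0,"ty":0,"tz":3.3,"wx":0,"wy":0,"wz":0},
    {"jaw":0.2,"tx":0,"ty":0,"tz":3.3,"wx":0,"wy":0,"wz":0},
    {"jaw":0.2,"tx":0,"ty":0,"tz":0,"wx":0,"wy":0,"wz":0},
    {"jaw":0.2,"tx":0,"ty":0,"tz":0,"wx":0,"wy":0,"wz":0}
  ]
}}

```text
clock: 3.35
tcp_pos: [0.621, 0.2178, 0.2737]
orientation: [0.0, -0.518, 0.855, -0.0]
wrist_force: [0.2, -0.0, 0.0]
finger_gap: 0.0513
```

```bash
python3 - <<'E'
from h import *
R=toolR(gyaw(-27.5)); delta(np.array([.6212,.2177,.209]),R)
s=eyes.read_camera("side");t=eyes.read_camera("top");cv2.imwrite("pics/s1.png",s);cv2.imwrite("pics/t1.png",t)
b=lambda c:np.clip(c.astype(float)*1.7,0,255).astype(np.uint8)
crop(b(s),215,100,90,110,5,"pics/s1c.png")
E
```

```text
t 3.35 tcp [0.621  0.2178 0.2737] F [ 0.2 -0.   0. ] gap 0.0513 q [ 0.22  0.53  0.06  1.09  0.   -0.87]
rot tool deg [-0.03  0.03 -0.06]  shift in current tool cm [ 0.01 -0.02  6.47]  shift in TARGET tool axes cm [ 0.   -0.03  6.47]
```

View pics/s1c.png

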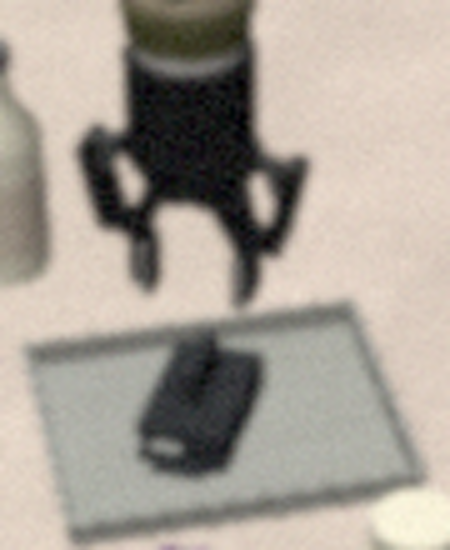

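The open fingers at about (149,290) and (240,300) in this crop straddle the guard's grip at about (200,345). I'll descend.

Call:
{"api": "carry_out", "payload": {
  "motion": [
    {"jaw":0.2,"tx":0,"ty":0,"tz":2.2,"wx":0,"wy":0,"wz":0},
    {"jaw":0.2,"tx":0,"ty":0,"tz":2.2,"wx":0,"wy":0,"wz":0},
    {"jaw":0.2,"tx":0,"ty":0,"tz":1.2,"wx":0,"wy":0,"wz":0},
    {"jaw":0.2,"tx":0,"ty":0,"tz":0.9,"wx":0,"wy":0,"wz":0},
    {"jaw":0.2,"tx":0,"ty":0,"tz":0,"wx":0,"wy":0,"wz":0}
  ],
  "force": 80
}}

```text
clock: 4.08
tcp_pos: [0.6206, 0.2178, 0.2076]
orientation: [-0.0, -0.518, 0.855, 0.0]
wrist_force: [0.1, -0.0, 0.1]
finger_gap: 0.051
```

```bash
python3 - <<'E'
from h import *
R=toolR(gyaw(-27.5)); delta(np.array([.6212,.2177,.209]),R)
s=eyes.read_camera("side");t=eyes.read_camera("top");cv2.imwrite("pics/s2.png",s);cv2.imwrite("pics/t2.png",t)
b=lambda c:np.clip(c.astype(float)*1.7,0,255).astype(np.uint8)
crop(b(s),215,120,90,90,6,"pics/s2c.png")
E
```

```text
t 4.08 tcp [0.6206 0.2178 0.2076] F [ 0.1 -0.   0.1] gap 0.051 q [ 0.22  0.58 -0.03  0.96  0.   -0.87]
rot tool deg [ 0.01 -0.01 -0.06]  shift in current tool cm [-0.02 -0.05 -0.14]  shift in TARGET tool axes cm [-0.02 -0.05 -0.14]
```

View pics/s2c.png

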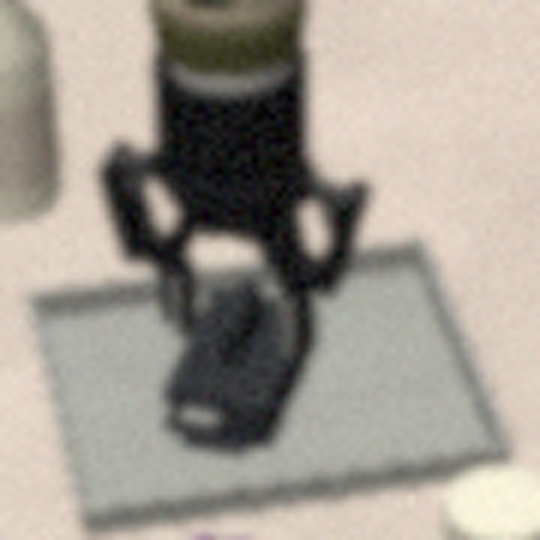

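The fingers straddle the grip, with tips at about (180,315) and (290,290). I'll close.

Call:
{"api": "carry_out", "payload": {
  "motion": [
    {"jaw":-1,"tx":0,"ty":0,"tz":-0.1,"wx":0,"wy":0,"wz":0},
    {"jaw":-1,"tx":0,"ty":0,"tz":0,"wx":0,"wy":0,"wz":0},
    {"jaw":-1,"tx":0,"ty":0,"tz":0,"wx":0,"wy":0,"wz":0},
    {"jaw":-1,"tx":0,"ty":0,"tz":0,"wx":0,"wy":0,"wz":0},
    {"jaw":-1,"tx":0,"ty":0,"tz":0,"wx":0,"wy":0,"wz":0},
    {"jaw":-1,"tx":0,"ty":0,"tz":0,"wx":0,"wy":0,"wz":0}
  ],
  "force": 80
}}

```text
clock: 4.92
tcp_pos: [0.621, 0.2177, 0.2094]
orientation: [0.001, -0.518, 0.855, -0.0]
wrist_force: [1.3, -0.5, 5.4]
finger_gap: 0.0101
```

```bash
python3 - <<'E'
from h import *
R=toolR(gyaw(-27.5)); delta(np.array([.6212,.2177,.209]),R)
s=eyes.read_camera("side");t=eyes.read_camera("top");cv2.imwrite("pics/s3.png",s);cv2.imwrite("pics/t3.png",t)
b=lambda c:np.clip(c.astype(float)*1.7,0,255).astype(np.uint8)
crop(b(s),215,120,90,90,6,"pics/s3c.png");crop(b(t),185,175,65,75,8,"pics/t3c.png")
E
```

```text
t 4.92 tcp [0.621  0.2177 0.2094] F [ 1.3 -0.5  5.4] gap 0.0101 q [ 0.22  0.58 -0.03  0.96 -0.   -0.87]
rot tool deg [-0.07  0.05 -0.08]  shift in current tool cm [-0.01 -0.02  0.04]  shift in TARGET tool axes cm [-0.01 -0.02  0.04]
```

View pics/s3c.png

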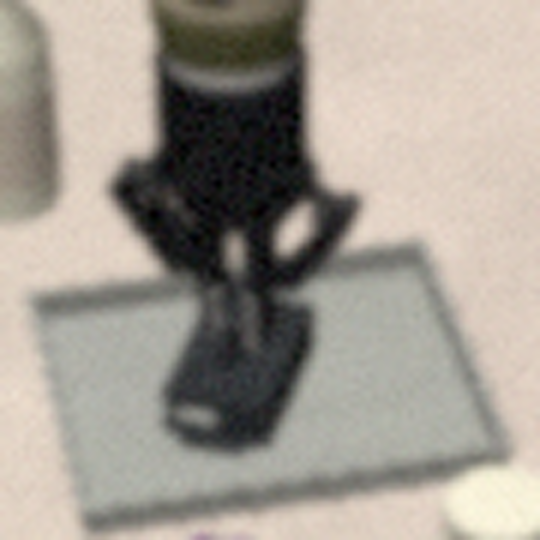

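View pics/t3c.png

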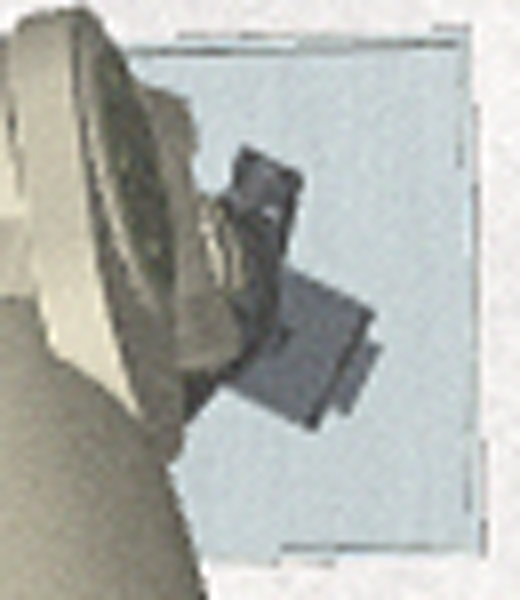

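The guard is gripped (gap 10 mm). I'll lift it, then transit.

Call:
{"api": "carry_out", "payload": {
  "motion": [
    {"jaw":-1,"tx":0,"ty":0,"tz":-0.5,"wx":0,"wy":0,"wz":0},
    {"jaw":-1,"tx":0,"ty":0,"tz":-1.5,"wx":0,"wy":0,"wz":0},
    {"jaw":-1,"tx":0,"ty":0,"tz":-3,"wx":0,"wy":0,"wz":0},
    {"jaw":-1,"tx":0,"ty":0,"tz":-4,"wx":0,"wy":0,"wz":0},
    {"jaw":-1,"tx":0,"ty":0,"tz":-4,"wx":0,"wy":0,"wz":0},
    {"jaw":-1,"tx":0,"ty":0,"tz":-4,"wx":0,"wy":0,"wz":0},
    {"jaw":-1,"tx":0,"ty":0,"tz":-3,"wx":0,"wy":0,"wz":0},
    {"jaw":-1,"tx":0,"ty":0,"tz":0,"wx":0,"wy":0,"wz":0}
  ],
  "force": 80
}}

```text
clock: 6.02
tcp_pos: [0.6209, 0.2179, 0.4123]
orientation: [0.003, -0.518, 0.855, -0.001]
wrist_force: [0.0, -0.4, -1.7]
finger_gap: 0.0104
```

```bash
cat >> h.py <<'E'
HO=np.array([.5205,-.2059,.0825]); HR=headframe(HO,-3.3); HO=HO-HR[:,0]*.0007
HT=toolR(HR)
def tcp_for(h,ox=0,oy=0): # guard origin height h above plate (m); offsets of guard in hand (head axes)
    return HO+HR@np.array([ox,oy,h+.2064])
E
python3 - <<'E'
from h import *
delta(np.array([.40,-.05,.42]),toolR(gyaw(-27.5)))
delta(tcp_for(.07),HT); print(tcp_for(.07),HT.as_quat(scalar_first=True))
R=cur()[2]; A=toolR(gyaw(-3.3)); print("yaw then tilt",(R.inv()*A).as_rotvec(degrees=True),(A.inv()*HT).as_rotvec(degrees=True))
s=eyes.read_camera("side");cv2.imwrite("pics/s4.png",s)
b=lambda c:np.clip(c.astype(float)*1.7,0,255).astype(np.uint8)
crop(b(s),215,80,90,110,5,"pics/s4c.png")
E
```

```text
t 6.03 tcp [0.6209 0.2179 0.4123] F [ 0.  -0.4 -1.7] gap 0.0104 q [ 0.22  0.48  0.31  1.4   0.   -0.87]
rot tool deg [-0.25  0.22 -0.06]  shift in current tool cm [33.97  7.19 -0.93]  shift in TARGET tool axes cm [33.96  7.23 -0.77]
t 6.03 tcp [0.6209 0.2179 0.4123] F [ 0.  -0.4 -1.7] gap 0.0104 q [ 0.22  0.48  0.31  1.4   0.   -0.87]
rot tool deg [ 34.18  -7.25 -23.54]  shift in current tool cm [48.79  3.85 10.18]  shift in TARGET tool axes cm [42.89 25.2  -4.97]
[ 0.3616539  -0.19674099  0.30851212] [ 0.20642046 -0.65468205  0.69351816 -0.21866544]
yaw then tilt [ -0.29021321   0.16428156 -24.25766413] [3.50000000e+01 0.00000000e+00 6.46110017e-15]
```

View pics/s4c.png

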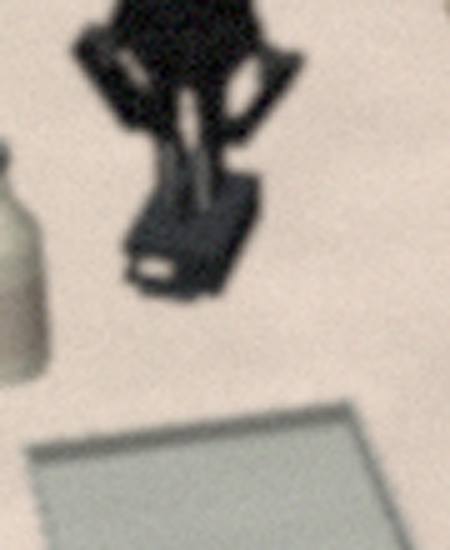

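The guard is held level, with its mouth at lower left. Next I'll transit toward the head and rotate.

Call:
{"api": "carry_out", "payload": {
  "motion": [
    {"jaw":-1,"tx":2,"ty":0.4,"tz":0,"wx":0,"wy":0,"wz":0},
    {"jaw":-1,"tx":4,"ty":0.85,"tz":0,"wx":0,"wy":0,"wz":0},
    {"jaw":-1,"tx":4,"ty":0.85,"tz":0,"wx":0,"wy":0,"wz":0},
    {"jaw":-1,"tx":4,"ty":0.85,"tz":0,"wx":0,"wy":0,"wz":0},
    {"jaw":-1,"tx":4,"ty":0.85,"tz":0,"wx":0,"wy":0,"wz":0},
    {"jaw":-1,"tx":4,"ty":0.85,"tz":0,"wx":0,"wy":0,"wz":0},
    {"jaw":-1,"tx":4,"ty":0.85,"tz":0,"wx":0,"wy":0,"wz":0},
    {"jaw":-1,"tx":4,"ty":0.85,"tz":0,"wx":0,"wy":0,"wz":0},
    {"jaw":-1,"tx":4,"ty":0.85,"tz":0,"wx":0,"wy":0,"wz":0},
    {"jaw":-1,"tx":0,"ty":0,"tz":0,"wx":0,"wy":0,"wz":-6},
    {"jaw":-1,"tx":0,"ty":0,"tz":0,"wx":0,"wy":0,"wz":-6},
    {"jaw":-1,"tx":0,"ty":0,"tz":0,"wx":0,"wy":0,"wz":-6},
    {"jaw":-1,"tx":0,"ty":0,"tz":0,"wx":0,"wy":0,"wz":-6.2},
    {"jaw":-1,"tx":0,"ty":0,"tz":0,"wx":7,"wy":0,"wz":0},
    {"jaw":-1,"tx":0,"ty":0,"tz":0,"wx":7,"wy":0,"wz":0},
    {"jaw":-1,"tx":0,"ty":0,"tz":0,"wx":7,"wy":0,"wz":0},
    {"jaw":-1,"tx":0,"ty":0,"tz":0,"wx":7,"wy":0,"wz":0},
    {"jaw":-1,"tx":0,"ty":0,"tz":0,"wx":7,"wy":0,"wz":0},
    {"jaw":-1,"tx":0,"ty":0,"tz":0,"wx":0,"wy":0,"wz":0}
  ],
  "force": 80
}}

```text
clock: 8.45
tcp_pos: [0.3977, -0.0498, 0.4063]
orientation: [0.205, -0.654, 0.695, -0.217]
wrist_force: [-0.1, -0.5, -1.6]
finger_gap: 0.0105
```

```bash
python3 - <<'E'
from h import *
delta(tcp_for(.07),HT)
E
```

```text
t 8.45 tcp [ 0.3977 -0.0498  0.4063] F [-0.1 -0.5 -1.6] gap 0.0105 q [-0.39 -0.31 -0.69  0.61  0.18 -1.84]
rot tool deg [ 0.22 -0.01 -0.1 ]  shift in current tool cm [14.89  7.81  6.47]  shift in TARGET tool axes cm [14.88  7.86  6.43]
```

Call:
{"api": "carry_out", "payload": {
  "motion": [
    {"jaw":-1,"tx":3,"ty":1.6,"tz":0,"wx":0,"wy":0,"wz":0},
    {"jaw":-1,"tx":3,"ty":1.6,"tz":0,"wx":0,"wy":0,"wz":0},
    {"jaw":-1,"tx":3,"ty":1.6,"tz":0,"wx":0,"wy":0,"wz":0},
    {"jaw":-1,"tx":3,"ty":1.5,"tz":0,"wx":0,"wy":0,"wz":0},
    {"jaw":-1,"tx":2.9,"ty":1.5,"tz":1.5,"wx":0,"wy":0,"wz":0},
    {"jaw":-1,"tx":0,"ty":0,"tz":2.5,"wx":0.2,"wy":0,"wz":0},
    {"jaw":-1,"tx":0,"ty":0,"tz":2.5,"wx":0,"wy":0,"wz":0},
    {"jaw":-1,"tx":0,"ty":0,"tz":0,"wx":0,"wy":0,"wz":0},
    {"jaw":-1,"tx":0,"ty":0,"tz":0,"wx":0,"wy":0,"wz":0}
  ],
  "force": 80
}}

```text
clock: 9.57
tcp_pos: [0.3642, -0.1974, 0.3106]
orientation: [0.207, -0.654, 0.694, -0.219]
wrist_force: [0.3, -0.0, -0.8]
finger_gap: 0.0106
```

```bash
python3 - <<'E'
from h import *
delta(tcp_for(.07),HT)
s=eyes.read_camera("side");t=eyes.read_camera("top");cv2.imwrite("pics/s5.png",s);cv2.imwrite("pics/t5.png",t)
b=lambda c:np.clip(c.astype(float)*1.7,0,255).astype(np.uint8)
crop(b(s),190,170,130,130,5,"pics/s5c.png");crop(b(t),300,190,90,90,7,"pics/t5c.png")
E
```

```text
t 9.57 tcp [ 0.3642 -0.1974  0.3106] F [ 0.3 -0.  -0.8] gap 0.0106 q [-0.82 -0.16 -0.81  0.44  0.41 -2.23]
rot tool deg [-0.09  0.04 -0.08]  shift in current tool cm [-0.05  0.33  0.03]  shift in TARGET tool axes cm [-0.06  0.33  0.03]
```

View pics/s5c.png

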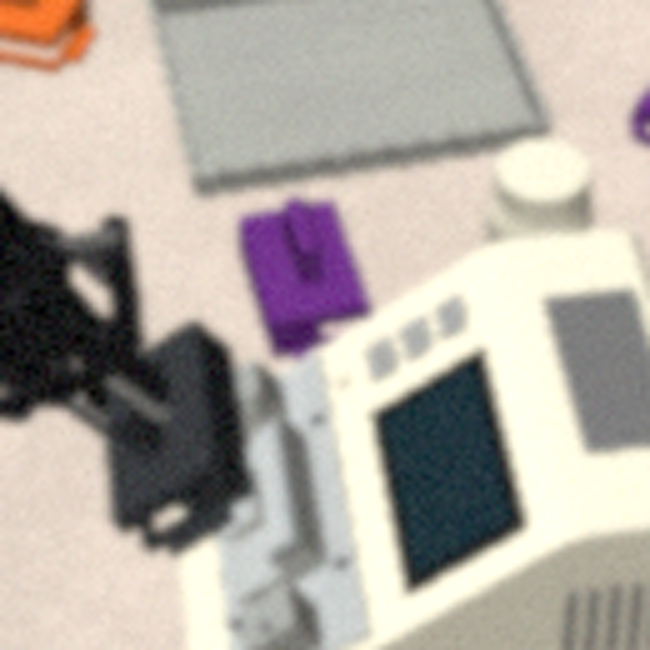

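View pics/t5c.png

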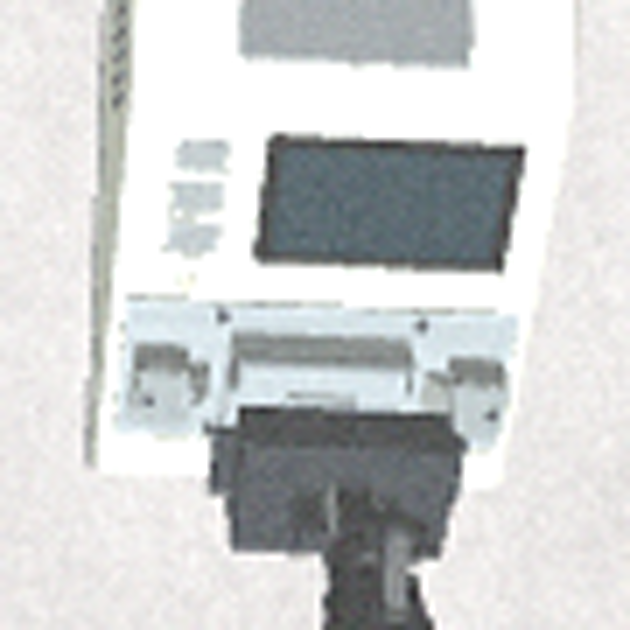

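The guard hovers square over the head with its mouth to the front, at side-crop (165,515). I'll check its sideways offset in the hand using the top view.

```bash
python3 - <<'E'
from h import *
t=cv2.imread("pics/t5.png");b=lambda c:np.clip(c.astype(float)*2.5,0,255).astype(np.uint8)
crop(b(t),326,242,46,32,16,"pics/t5d.png")
E
```

View pics/t5d.png

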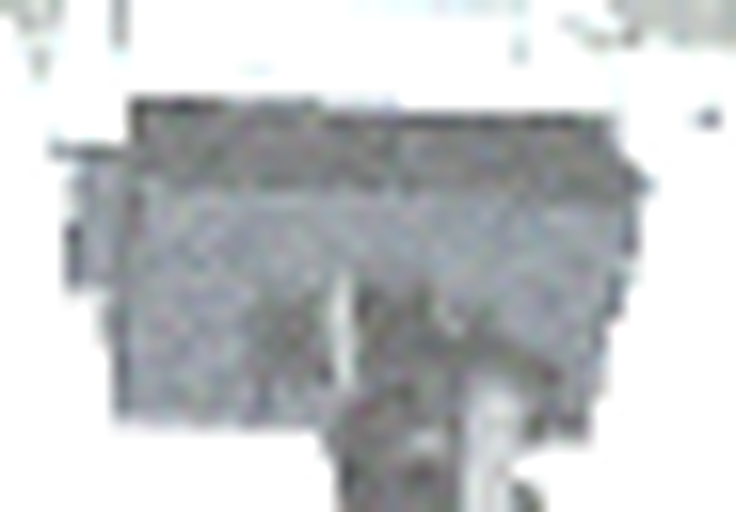

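```bash
python3 - <<'E'
from h import *
s,p,R=cur(); M=R.as_matrix(); g=p+M[:,2]*.2064; G=np.c_[-M[:,1],-M[:,0],-M[:,2]]
F=lambda c,k,x0,y0:((c[0]+.5)/k-.5+x0,(c[1]+.5)/k-.5+y0)
for nm,c,z,e in [("bbL",(133,103),0,(28.5,45)),("bbR",(614,118),0,(28.5,-45)),("tbL",(138,185),29,(28.5,45)),("tbR",(640,192),29,(28.5,-45)),("tfL",(118,412),29,(-28.5,45)),("tfR",(592,432),29,(-28.5,-45)),("ledge",(72,235),4,(0,54)),("ledgeB",(62,158),4,(17,54))]:
    q=onplane("top",F(c,16,326,242),g,G,z/1000); print(nm,q.round(1),"err",(q[:2]-e).round(1))
F2=lambda c:F(c,5,190,170)
for nm,c,z,e in [("side cap front R top",(115,455),29,(-28.5,-45)),("side cap back R base",(248,490),0,(28.5,-45)),("back L top",(200,322),29,(28.5,45))]:
    q=onplane("side",F2(c),g,G,z/1000); print(nm,q.round(1),"err",(q[:2]-e).round(1))
E
```

```text
bbL [25.8 45.1 -0. ] err [-2.7  0.1]
bbR [ 27.3 -44.8  -0. ] err [-1.2  0.2]
tbL [28.3 47.2 29. ] err [-0.2  2.2]
tbR [ 31.9 -44.2  29. ] err [3.4 0.8]
tfL [-24.5  45.3  29. ] err [4.  0.3]
tfR [-24.2 -43.5  29. ] err [4.3 1.5]
ledge [-2.6 54.   4. ] err [-2.6  0. ]
ledgeB [15.3 57.7  4. ] err [-1.7  3.7]
side cap front R top [-21.3 -10.2  29. ] err [ 7.2 34.8]
side cap back R base [ 27.5 -43.8  -0. ] err [-1.   1.2]
back L top [32.8 36.6 29. ] err [ 4.3 -8.4]
```

```bash
python3 - <<'E'
from h import *
s,p,R=cur(); M=R.as_matrix(); g=p+M[:,2]*.2064; G=np.c_[-M[:,1],-M[:,0],-M[:,2]]
t=cv2.cvtColor(cv2.imread("pics/t5.png"),cv2.COLOR_BGR2GRAY).astype(float)
def cross(a): # half-level crossings
    out=[]
    for i in range(len(a)-1):
        if (a[i]-th)*(a[i+1]-th)<0: out.append(i+(th-a[i])/(a[i+1]-a[i]))
    return out
for c in (336,338,340,342,344,352,356,360,362):
    col=t[242:275,c]; d=np.percentile(col,15);
    th=(d+150)/2; th=95
    print(c,np.round(col).astype(int).tolist(),np.round(np.array(cross(col))+242,2))
for r in (250,253,255,257,259,262,265):
    row=t[r,322:372]; th=95; print(r,np.round(np.array(cross(row))+322,2))
E
```

```text
336 [118, 137, 135, 135, 136, 133, 46, 50, 55, 54, 53, 58, 64, 65, 68, 63, 63, 66, 65, 66, 60, 64, 60, 62, 59, 65, 81, 146, 142, 141, 137, 141, 140] [247.44 268.22]
338 [116, 140, 131, 132, 130, 133, 46, 49, 54, 52, 50, 54, 68, 63, 64, 68, 58, 69, 62, 63, 58, 65, 66, 66, 67, 63, 73, 147, 137, 139, 141, 140, 142] [247.44 268.3 ]
340 [118, 135, 134, 133, 135, 120, 65, 56, 52, 53, 55, 53, 65, 66, 61, 59, 59, 66, 63, 66, 62, 69, 67, 60, 62, 64, 78, 142, 137, 137, 138, 140, 134] [247.45 268.27]
342 [110, 138, 134, 136, 98, 119, 60, 51, 58, 52, 53, 51, 66, 61, 64, 64, 63, 59, 58, 53, 55, 50, 55, 51, 51, 51, 67, 112, 136, 140, 138, 138, 137] [247.41 268.62]
344 [111, 139, 138, 135, 108, 123, 63, 52, 55, 53, 53, 52, 69, 62, 68, 66, 64, 61, 61, 49, 53, 45, 52, 53, 57, 67, 70, 125, 141, 135, 133, 140, 138] [247.47 268.45]
352 [101, 131, 135, 133, 135, 134, 108, 44, 56, 52, 56, 53, 66, 65, 64, 62, 62, 55, 47, 45, 48, 44, 50, 55, 55, 53, 52, 76, 58, 39, 46, 52, 47] [248.2]
356 [93, 123, 132, 135, 138, 134, 111, 44, 49, 54, 49, 56, 60, 66, 61, 65, 63, 64, 63, 53, 53, 47, 52, 62, 76, 84, 79, 84, 85, 83, 83, 83, 79] [242.07 248.24]
360 [137, 123, 128, 117, 112, 116, 120, 47, 55, 50, 55, 55, 53, 69, 62, 64, 65, 65, 56, 59, 65, 61, 56, 42, 53, 50, 55, 77, 133, 145, 147, 148, 145] [248.34 269.32]
362 [136, 93, 89, 116, 112, 115, 112, 56, 48, 51, 55, 48, 53, 64, 66, 64, 58, 62, 63, 67, 62, 68, 58, 63, 59, 61, 57, 76, 141, 141, 141, 142, 138] [242.95 244.22 248.3  269.29]
250 [328.92 329.14 333.23 364.37]
253 [329.79 366.37]
255 [329.84 365.43]
257 [329.62 365.36]
259 [329.4  365.16]
262 [331.71 363.92]
265 [332.35 363.3 ]
```

```bash
python3 - <<'E'
from h import *
s,p,R=cur(); M=R.as_matrix(); g=p+M[:,2]*.2064; G=np.c_[-M[:,1],-M[:,0],-M[:,2]]
for nm,uv,z in [("front top",(338,268.25),29),("front top",(361,269.3),29),("back base",(338,247.44),0),("back base",(361,248.3),0),("back top",(338,253.5),29),("back top",(361,254.6),29),("ledge L",(329.7,256),4),("right wall top",(365.3,257),29),("rw",(363.9,262),29),("left wall top",(332,263),29),("lw",(332.35,265),29)]:
    print(nm,onplane("top",uv,g,G,z/1000).round(1))
t=cv2.cvtColor(cv2.imread("pics/top0.png"),cv2.COLOR_BGR2GRAY).astype(int)
for c in (320,322,324,336,340,344,348,352,356,366,368,370): print(c,t[228:258,c].tolist())
for r in (239,241,243,245,247): print(r,t[r,312:380].tolist())
E
```

```text
front top [-27.3  29.7  29. ]
front top [-27.4 -39.4  29. ]
back base [28.4 33.  -0. ]
back base [ 29.1 -35.8  -0. ]
back top [27.5 35.8 29. ]
back top [ 27.3 -31.6  29. ]
ledge L [-1.8 55.1  4. ]
right wall top [ 19.2 -45.4  29. ]
rw [  0.6 -44.   29. ]
left wall top [-8.5 49.7 29. ]
lw [-16.   47.8  29. ]
320 [157, 156, 158, 152, 107, 141, 130, 129, 133, 134, 132, 89, 79, 76, 71, 118, 119, 116, 103, 92, 121, 118, 124, 137, 158, 157, 154, 156, 156, 150]
322 [155, 156, 157, 156, 123, 139, 130, 131, 130, 133, 129, 85, 80, 78, 92, 112, 115, 117, 119, 119, 118, 118, 125, 130, 130, 158, 155, 153, 157, 150]
324 [156, 157, 158, 157, 122, 133, 132, 131, 131, 135, 132, 87, 81, 78, 85, 101, 118, 121, 116, 117, 118, 114, 121, 132, 134, 158, 155, 157, 155, 152]
336 [160, 155, 157, 156, 156, 106, 134, 131, 129, 104, 84, 84, 81, 90, 121, 133, 132, 130, 126, 130, 128, 126, 131, 128, 142, 156, 155, 153, 151, 155]
340 [161, 156, 155, 157, 157, 113, 134, 132, 128, 118, 82, 89, 87, 83, 112, 136, 134, 135, 132, 117, 120, 116, 106, 120, 138, 155, 154, 155, 153, 155]
344 [164, 155, 155, 156, 155, 127, 13
[... 1941 characters left out ...]
9, 139, 139, 136, 139]
245 [115, 105, 120, 161, 155, 138, 113, 97, 116, 118, 117, 117, 121, 117, 119, 99, 82, 99, 131, 133, 109, 99, 128, 133, 130, 133, 132, 129, 135, 128, 128, 134, 132, 128, 133, 132, 136, 133, 132, 132, 132, 134, 131, 134, 133, 138, 88, 133, 114, 108, 112, 97, 96, 109, 112, 110, 102, 99, 115, 99, 114, 156, 138, 138, 132, 137, 137, 133]
247 [117, 101, 135, 159, 135, 132, 108, 110, 92, 68, 119, 122, 117, 119, 130, 101, 103, 133, 134, 120, 118, 131, 130, 131, 130, 132, 133, 133, 117, 129, 121, 117, 119, 120, 117, 120, 110, 105, 111, 133, 130, 133, 130, 135, 132, 132, 129, 130, 114, 110, 111, 115, 100, 122, 118, 118, 119, 117, 117, 116, 125, 151, 134, 135, 136, 137, 136, 138]
```

```bash
python3 - <<'E'
from h import *
for nm,uv,z in [("block back base 23",(336,237.0),0),("same",(352,237.7),0),("same",(344,237.45),0),("block top ~?",(340,241.8),18),("same",(356,242.4),18),("hL back base 14",(322,238.5),0),("hL top back 14",(323,242.5),23.5),("hR back base",(367,240.55),0),("hR top back",(367,244.6),23.5),
 ("hL outer y83",(318.5,241),12),("hL top outer",(318.6,244),23.5),("hR outer",(371.7,243),12),("hR top outer",(372.3,246),23.5),("block L y40",(332.5,239),0),("block R",(358,239),0),("block L 24",(332.5,240),10),("block R",(358.4,241),10)]:
    print(nm,onplane("top",uv,HO,HR,z/1000).round(1))
E
```

```text
block back base 23 [22.5 29.7  0. ]
same [ 22.6 -21.    0. ]
same [22.2  4.3  0. ]
block top ~? [17.2 18.4 18. ]
same [ 17.6 -31.7  18. ]
hL back base 14 [14.5 73.4 -0. ]
hL top back 14 [15.6 72.  23.5]
hR back base [ 14.2 -69.7   0. ]
hR top back [ 14.9 -65.6  23.5]
hL outer y83 [12.5 85.1 12. ]
hL top outer [ 9.1 85.2 23.5]
hR outer [ 13.8 -82.5  12. ]
hR top outer [ 10.5 -82.9  23.5]
block L y40 [14.3 40.   0. ]
block R [ 18.6 -40.5   0. ]
block L 24 [17.3 41.2 10. ]
block R [ 17.8 -40.4  10. ]
```

The sharp-edge fits agree to within about 1 mm, so I'll approach to just above the jaws.

Call:
{"api": "carry_out", "payload": {
  "motion": [
    {"jaw":-1,"tx":-0.05,"ty":0.33,"tz":0.5,"wx":0,"wy":0,"wz":0},
    {"jaw":-1,"tx":0,"ty":0,"tz":1.5,"wx":0,"wy":0,"wz":0},
    {"jaw":-1,"tx":0,"ty":0,"tz":1.5,"wx":0,"wy":0,"wz":0},
    {"jaw":-1,"tx":0,"ty":0,"tz":0.5,"wx":0,"wy":0,"wz":0},
    {"jaw":-1,"tx":0,"ty":0,"tz":0,"wx":0,"wy":0,"wz":0},
    {"jaw":-1,"tx":0,"ty":0,"tz":0,"wx":0,"wy":0,"wz":0}
  ],
  "force": 80
}}

```text
clock: 10.42
tcp_pos: [0.3845, -0.1983, 0.2766]
orientation: [0.207, -0.654, 0.693, -0.22]
wrist_force: [-0.3, 0.5, -0.4]
finger_gap: 0.0108
```

```bash
python3 - <<'E'
from h import *
delta(tcp_for(.03),HT)
s=eyes.read_camera("side");t=eyes.read_camera("top");cv2.imwrite("pics/s6.png",s);cv2.imwrite("pics/t6.png",t)
b=lambda c:np.clip(c.astype(float)*1.7,0,255).astype(np.uint8)
crop(b(s),200,200,100,110,5,"pics/s6c.png");crop(b(t),310,225,70,50,10,"pics/t6c.png")
E
```

```text
t 10.43 tcp [ 0.3845 -0.1983  0.2766] F [-0.3  0.5 -0.4] gap 0.0108 q [-0.78 -0.08 -0.85  0.31  0.39 -2.19]
rot tool deg [-0.23 -0.06 -0.05]  shift in current tool cm [-0.02  0.05  0.07]  shift in TARGET tool axes cm [-0.02  0.05  0.07]
```

View pics/s6c.png

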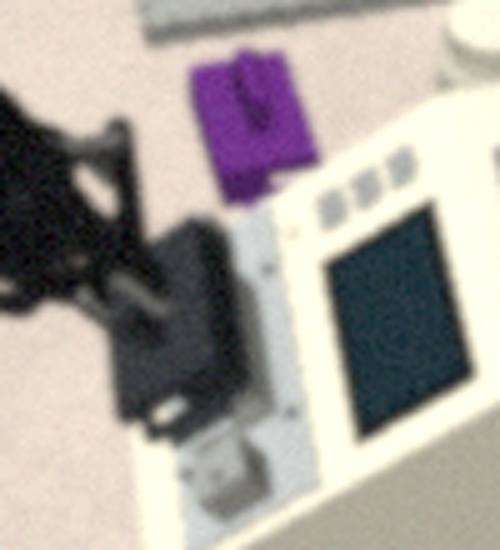

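View pics/t6c.png

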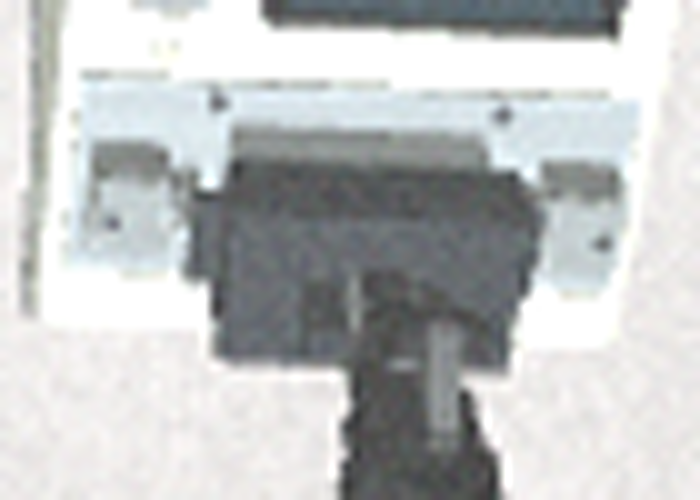

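The guard sits centred over the block, after allowing for parallax. I'll lower it to the catch noses.

Call:
{"api": "carry_out", "payload": {
  "motion": [
    {"jaw":-1,"tx":-0.02,"ty":0.05,"tz":0.3,"wx":-0.2,"wy":0,"wz":0},
    {"jaw":-1,"tx":0,"ty":0,"tz":0.3,"wx":0,"wy":0,"wz":0},
    {"jaw":-1,"tx":0,"ty":0,"tz":0.3,"wx":0,"wy":0,"wz":0},
    {"jaw":-1,"tx":0,"ty":0,"tz":0.3,"wx":0,"wy":0,"wz":0},
    {"jaw":-1,"tx":0,"ty":0,"tz":0.2,"wx":0,"wy":0,"wz":0},
    {"jaw":-1,"tx":0,"ty":0,"tz":0,"wx":0,"wy":0,"wz":0}
  ],
  "force": 80
}}

```text
clock: 11.28
tcp_pos: [0.3922, -0.1984, 0.2642]
orientation: [0.206, -0.654, 0.694, -0.219]
wrist_force: [-0.6, -0.1, -1.1]
finger_gap: 0.0105
```

```bash
cat >> h.py <<'E'
def rep():
    s,p,R=cur(); M=R.as_matrix(); g=p+M[:,2]*.2064
    print("guard-in-head mm",(HR.T@(g-HO)*1000).round(2),"rot",(HT.inv()*R).as_rotvec(degrees=True).round(2),"F head",(HR.T@np.array(s["wrist_force"])).round(1),"M head",(HR.T@np.array(s["ft_torque"])).round(2),"t",s["clock"],"gap",round(float(s["finger_gap"]),4))
E
python3 -c "
from h import *
rep()"
```

```text
guard-in-head mm [-0.33 -0.02 16.17] rot [-0.01  0.02  0.06] F head [-1.1 -0.1 -0.5] M head [0.07 0.66 0.01] t 11.275 gap 0.0105
```

Call:
{"api": "carry_out", "payload": {
  "motion": [
    {"jaw":-1,"tx":0,"ty":0,"tz":0.3,"wx":0,"wy":0,"wz":0},
    {"jaw":-1,"tx":0,"ty":0,"tz":0.3,"wx":0,"wy":0,"wz":0},
    {"jaw":-1,"tx":0,"ty":0,"tz":0,"wx":0,"wy":0,"wz":0}
  ],
  "force": 100
}}

```text
clock: 11.65
tcp_pos: [0.3959, -0.1989, 0.2598]
orientation: [0.207, -0.654, 0.694, -0.219]
wrist_force: [-1.0, 0.3, 2.2]
finger_gap: 0.0097
```

```bash
python3 -c "
from h import *
rep()"
```

```text
guard-in-head mm [ 0.47 -0.34 10.41] rot [0.07 0.05 0.03] F head [0.5 0.2 2.4] M head [ 0.04  0.4  -0.02] t 11.65 gap 0.0097
```

Contact with the catches is light and square. I'll keep pressing.

Call:
{"api": "carry_out", "payload": {
  "motion": [
    {"jaw":-1,"tx":0,"ty":0,"tz":0.3,"wx":0,"wy":0,"wz":0},
    {"jaw":-1,"tx":0,"ty":0,"tz":0.3,"wx":0,"wy":0,"wz":0},
    {"jaw":-1,"tx":0,"ty":0,"tz":0,"wx":0,"wy":0,"wz":0}
  ],
  "force": 100
}}

```text
clock: 12.02
tcp_pos: [0.3993, -0.1989, 0.2544]
orientation: [0.207, -0.654, 0.694, -0.219]
wrist_force: [2.2, -0.6, -1.5]
finger_gap: 0.01
```

```bash
python3 -c "
from h import *
rep()"
```

```text
guard-in-head mm [-0.02 -0.06  4.06] rot [0.02 0.02 0.04] F head [ 1.  -0.5 -2.5] M head [ 0.01  0.26 -0.1 ] t 12.025 gap 0.01
```

Call:
{"api": "carry_out", "payload": {
  "motion": [
    {"jaw":-1,"tx":0,"ty":0,"tz":0.2,"wx":0,"wy":0,"wz":0},
    {"jaw":-1,"tx":0,"ty":0,"tz":0.15,"wx":0,"wy":0,"wz":0},
    {"jaw":-1,"tx":0,"ty":0,"tz":0,"wx":0,"wy":0,"wz":0}
  ],
  "force": 100
}}

```text
clock: 12.4
tcp_pos: [0.4009, -0.1999, 0.2522]
orientation: [0.205, -0.654, 0.694, -0.22]
wrist_force: [-9.0, -3.9, 7.5]
finger_gap: 0.01
```

```bash
python3 -c "
from h import *
rep()"
```

```text
guard-in-head mm [-0.16 -1.73  1.32] rot [-0.02  0.24  0.06] F head [-2.9 -4.4 11.2] M head [-0.51  1.11  0.21] t 12.4 gap 0.01
```

Call:
{"api": "carry_out", "payload": {
  "motion": [
    {"jaw":-1,"tx":0,"ty":0,"tz":0.15,"wx":0,"wy":0,"wz":0},
    {"jaw":-1,"tx":0,"ty":0,"tz":0,"wx":0,"wy":0,"wz":0}
  ],
  "force": 100
}}

```text
clock: 12.65
tcp_pos: [0.4009, -0.1998, 0.2521]
orientation: [0.205, -0.654, 0.695, -0.22]
wrist_force: [-30.2, 0.8, 29.7]
finger_gap: 0.0101
```

```bash
python3 -c "
from h import *
rep()
s=eyes.read_camera('side');t=eyes.read_camera('top');cv2.imwrite('pics/s7.png',s);cv2.imwrite('pics/t7.png',t)
b=lambda c:np.clip(c.astype(float)*1.7,0,255).astype(np.uint8)
crop(b(s),215,215,80,100,6,'pics/s7c.png');crop(b(t),310,225,70,50,10,'pics/t7c.png')
"
```

```text
guard-in-head mm [-0.13 -1.77  1.22] rot [-0.    0.28  0.09] F head [-7.7 -1.  41.7] M head [0.13 2.   0.29] t 12.65 gap 0.0101
```

View pics/s7c.png

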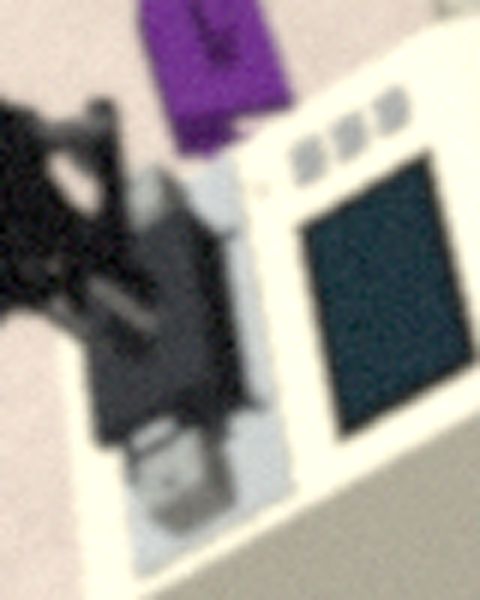

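View pics/t7c.png

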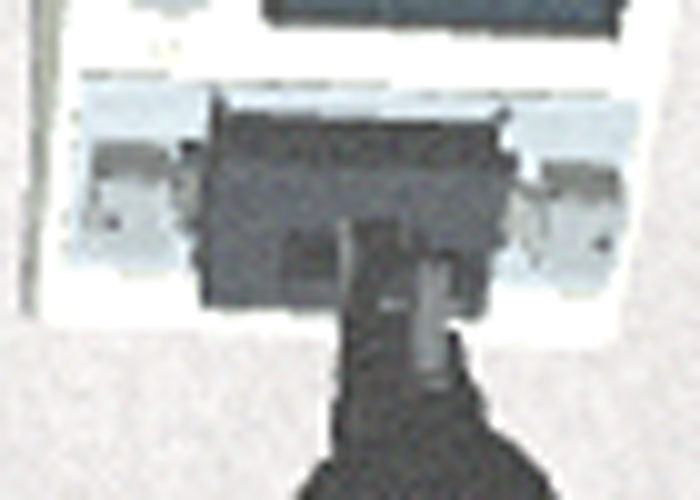

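It bottomed stiffly: 42 N with only 0.1 mm of travel. Both noses are visible over the ledges at top-crop (185,190) and (525,215). I'll relax and then tug in small steps.

Call:
{"api": "carry_out", "payload": {
  "motion": [
    {"jaw":-1,"tx":0,"ty":0,"tz":-0.15,"wx":0,"wy":0,"wz":0},
    {"jaw":-1,"tx":0,"ty":0,"tz":-0.15,"wx":0,"wy":0,"wz":0},
    {"jaw":-1,"tx":0,"ty":0,"tz":-0.1,"wx":0,"wy":0,"wz":0},
    {"jaw":-1,"tx":0,"ty":0,"tz":0,"wx":0,"wy":0,"wz":0}
  ],
  "force": 100
}}

```text
clock: 13.25
tcp_pos: [0.3999, -0.1998, 0.2535]
orientation: [0.205, -0.654, 0.694, -0.219]
wrist_force: [2.8, -5.9, -5.0]
finger_gap: 0.0099
```

```bash
python3 -c "
from h import *
rep()"
```

```text
guard-in-head mm [-0.21 -1.49  2.94] rot [-0.04  0.18  0.07] F head [-0.3 -5.7 -5.9] M head [-1.12  0.62  0.03] t 13.25 gap 0.0099
```

Call:
{"api": "carry_out", "payload": {
  "motion": [
    {"jaw":-1,"tx":0,"ty":0,"tz":-0.1,"wx":0,"wy":0,"wz":0},
    {"jaw":-1,"tx":0,"ty":0,"tz":0,"wx":0,"wy":0,"wz":0}
  ],
  "force": 100
}}

```text
clock: 13.5
tcp_pos: [0.3997, -0.1999, 0.2538]
orientation: [0.205, -0.654, 0.694, -0.219]
wrist_force: [11.7, -7.6, -16.0]
finger_gap: 0.0105
```

```bash
python3 -c "
from h import *
rep()"
```

```text
guard-in-head mm [-0.26 -1.51  3.28] rot [-0.05  0.16  0.06] F head [  0.8  -6.9 -20.1] M head [-1.44  0.15  0.05] t 13.5 gap 0.0105
```

Call:
{"api": "carry_out", "payload": {
  "motion": [
    {"jaw":-1,"tx":0,"ty":0,"tz":-0.03,"wx":0,"wy":0,"wz":0},
    {"jaw":-1,"tx":0,"ty":0,"tz":0,"wx":0,"wy":0,"wz":0},
    {"jaw":-1,"tx":0,"ty":0,"tz":0,"wx":0,"wy":0,"wz":0}
  ],
  "force": 100
}}

```text
clock: 13.88
tcp_pos: [0.3997, -0.1999, 0.2538]
orientation: [0.205, -0.654, 0.694, -0.219]
wrist_force: [16.2, -9.9, -19.4]
finger_gap: 0.0102
```

```bash
python3 -c "
from h import *
rep()
s=eyes.read_camera('side');t=eyes.read_camera('top');cv2.imwrite('pics/s8.png',s);cv2.imwrite('pics/t8.png',t)
b=lambda c:np.clip(c.astype(float)*1.7,0,255).astype(np.uint8)
crop(b(s),215,215,80,100,6,'pics/s8c.png');crop(b(t),310,225,70,50,10,'pics/t8c.png')
rep()"
```

```text
guard-in-head mm [-0.28 -1.51  3.32] rot [-0.05  0.15  0.05] F head [  2.6  -9.  -25.4] M head [-1.52 -0.02 -0.02] t 13.875 gap 0.0102
guard-in-head mm [-0.33 -1.46  3.31] rot [-0.06  0.14  0.05] F head [  2.7  -9.1 -25. ] M head [-1.57 -0.02  0.04] t 13.975 gap 0.01
```

View pics/t8c.png

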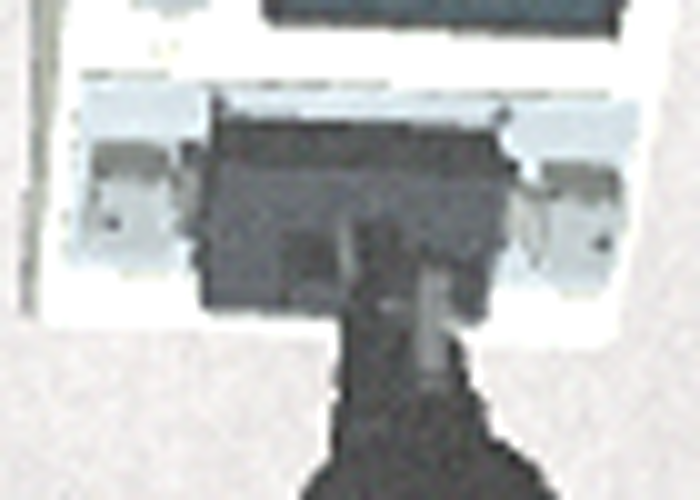

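View pics/s8c.png

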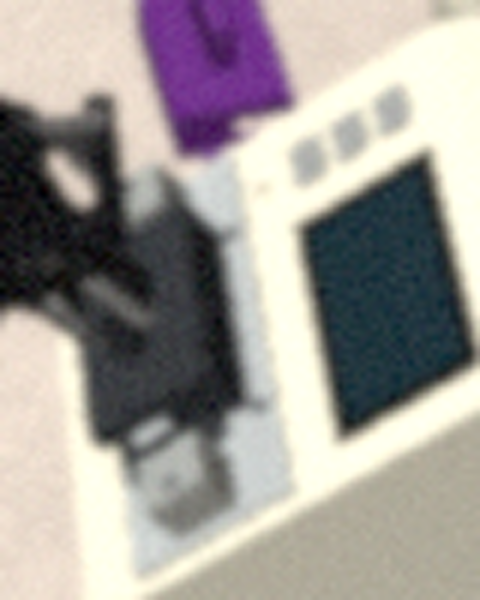

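The tug held at 25 N with the guard still under both noses. I'll press it back home, relieve the side load, and release.

Call:
{"api": "carry_out", "payload": {
  "motion": [
    {"jaw":-1,"tx":0.1,"ty":0,"tz":0.2,"wx":0,"wy":0,"wz":0},
    {"jaw":-1,"tx":0,"ty":0,"tz":0.2,"wx":0,"wy":0,"wz":0},
    {"jaw":-1,"tx":0,"ty":0,"tz":0.05,"wx":0,"wy":0,"wz":0},
    {"jaw":-1,"tx":0,"ty":0,"tz":0,"wx":0,"wy":0,"wz":0}
  ],
  "force": 100
}}

```text
clock: 14.48
tcp_pos: [0.4006, -0.2002, 0.252]
orientation: [0.206, -0.654, 0.694, -0.219]
wrist_force: [-20.5, -1.7, 17.9]
finger_gap: 0.0097
```

```bash
python3 -c "
from h import *
rep()"
```

```text
guard-in-head mm [-0.45 -1.68  1.28] rot [-0.02  0.15  0.1 ] F head [-6.5 -2.9 26.3] M head [-0.08  1.57  0.07] t 14.475 gap 0.0097
```

Call:
{"api": "carry_out", "payload": {
  "motion": [
    {"jaw":-1,"tx":0,"ty":0,"tz":-0.03,"wx":0,"wy":0,"wz":0},
    {"jaw":-0.3,"tx":0,"ty":0,"tz":0,"wx":0,"wy":0,"wz":0},
    {"jaw":-0.3,"tx":0,"ty":0,"tz":0,"wx":0,"wy":0,"wz":0},
    {"jaw":-0.3,"tx":0,"ty":0,"tz":0,"wx":0,"wy":0,"wz":0},
    {"jaw":-0.3,"tx":0,"ty":0,"tz":0,"wx":0,"wy":0,"wz":0}
  ]
}}

```text
clock: 15.1
tcp_pos: [0.4013, -0.1998, 0.2512]
orientation: [0.206, -0.654, 0.694, -0.219]
wrist_force: [-0.2, -0.1, 0.5]
finger_gap: 0.0298
```

```bash
python3 -c "
from h import *
rep()"
```

```text
guard-in-head mm [-0.34 -0.81  0.23] rot [-0.01  0.    0.06] F head [ 0.2 -0.1  0.5] M head [0.   0.54 0.03] t 15.1 gap 0.0298
```

Released with no load on the wrist. Next I'll retreat straight out along the normal and look.

Call:
{"api": "carry_out", "payload": {
  "motion": [
    {"jaw":-0.3,"tx":0,"ty":0,"tz":-1,"wx":0,"wy":0,"wz":0},
    {"jaw":-0.3,"tx":0,"ty":0,"tz":-2,"wx":0,"wy":0,"wz":0},
    {"jaw":-0.3,"tx":0,"ty":0,"tz":-3,"wx":0,"wy":0,"wz":0},
    {"jaw":-0.3,"tx":0,"ty":0,"tz":-3,"wx":0,"wy":0,"wz":0},
    {"jaw":-0.3,"tx":3,"ty":0,"tz":-1,"wx":0,"wy":0,"wz":0},
    {"jaw":-0.3,"tx":4,"ty":0,"tz":0,"wx":0,"wy":0,"wz":0},
    {"jaw":-0.3,"tx":4,"ty":0,"tz":0,"wx":0,"wy":0,"wz":0},
    {"jaw":-0.3,"tx":4,"ty":0,"tz":0,"wx":0,"wy":0,"wz":0},
    {"jaw":-0.3,"tx":0,"ty":0,"tz":0,"wx":0,"wy":0,"wz":0}
  ]
}}

```text
clock: 16.23
tcp_pos: [0.3349, -0.3491, 0.334]
orientation: [0.206, -0.653, 0.695, -0.22]
wrist_force: [-0.2, 0.2, 0.1]
finger_gap: 0.0296
```

```bash
python3 -c "
from h import *
print(get_state()['clock'],get_state()['tcp_pos'],get_state()['wrist_force'],get_state()['joint_pos'])
s=eyes.read_camera('side');t=eyes.read_camera('top');cv2.imwrite('pics/s9.png',s);cv2.imwrite('pics/t9.png',t)
b=lambda c:np.clip(c.astype(float)*1.7,0,255).astype(np.uint8)
crop(b(s),215,215,80,100,6,'pics/s9c.png');crop(b(t),310,225,70,50,10,'pics/t9c.png')
g=cv2.cvtColor(t,cv2.COLOR_BGR2GRAY).astype(int)
for c in (336,340,344,348,352,356): print(c,g[232:262,c].tolist())
"
```

```text
16.225 [ 0.33487    -0.3490802   0.33403529] [-0.22002577  0.21485813  0.126665  ] [-1.10602     0.01404445 -0.57516503  0.64168862  0.51888692 -2.52453703]
336 [156, 108, 140, 131, 114, 49, 50, 58, 50, 55, 65, 65, 68, 68, 66, 66, 65, 62, 67, 67, 64, 66, 64, 63, 101, 165, 148, 141, 140, 138]
340 [158, 115, 138, 133, 133, 49, 53, 55, 60, 53, 71, 70, 63, 64, 68, 65, 53, 56, 56, 47, 55, 66, 65, 66, 97, 162, 148, 135, 137, 139]
344 [157, 128, 140, 135, 130, 64, 52, 55, 54, 61, 68, 65, 69, 64, 63, 64, 62, 52, 53, 53, 53, 59, 68, 60, 77, 166, 155, 139, 135, 137]
348 [158, 128, 143, 133, 132, 65, 51, 53, 58, 56, 63, 65, 65, 69, 66, 69, 66, 52, 54, 54, 50, 58, 69, 64, 72, 134, 159, 139, 140, 142]
352 [157, 158, 123, 133, 130, 85, 52, 53, 56, 53, 57, 67, 67, 59, 68, 65, 64, 56, 54, 57, 45, 50, 68, 64, 64, 115, 163, 146, 139, 135]
356 [159, 156, 123, 138, 132, 105, 48, 57, 53, 51, 56, 70, 57, 66, 62, 67, 65, 67, 65, 66, 68, 66, 64, 62, 68, 123, 165, 143, 142, 141]
```

View pics/s9c.png

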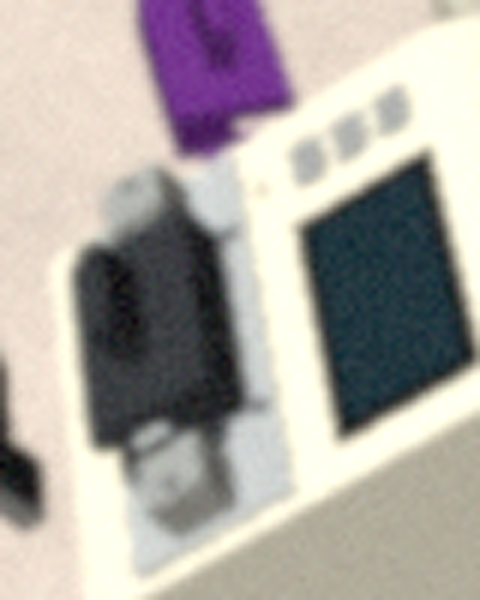

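View pics/t9c.png

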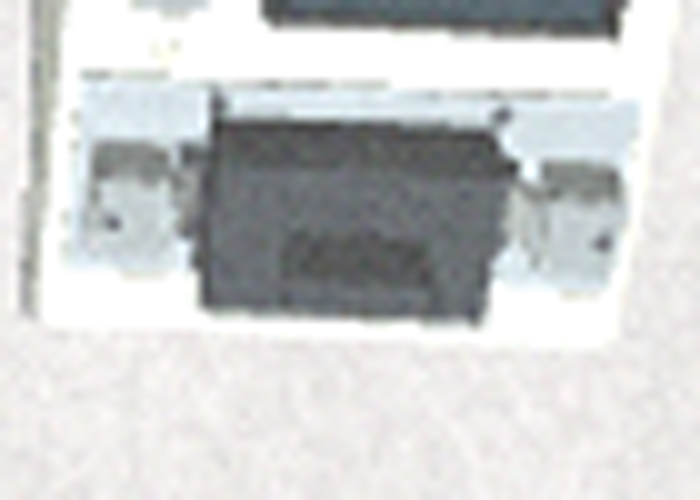

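View pics/s9.png

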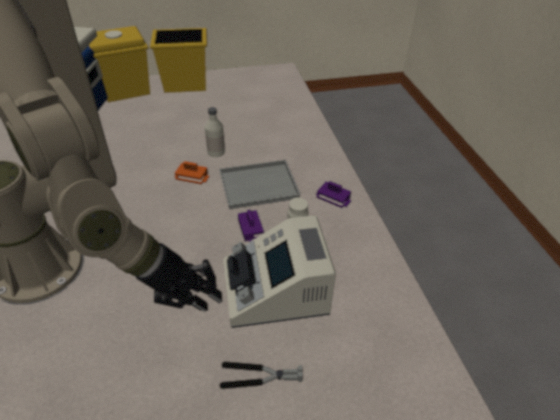

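The guard sits square on the head, both noses are over its ledges, the gripper is clear, and the other items haven't moved. As a last check, I'll compare this picture with the pressed-home and tugged ones.

```bash
python3 -c "
from h import *
L=lambda n:cv2.cvtColor(cv2.imread(f'pics/{n}.png'),cv2.COLOR_BGR2GRAY).astype(np.float32)
for v,(x,y,w,h) in dict(s=(240,245,18,44),t=(328,233,38,18)).items():
    R=L(v+'9')[y:y+h,x:x+w]
    for k in ('7','8'):
        A=L(v+k)[y:y+h,x:x+w]; print(v,k,'shift vs final',np.round(cv2.phaseCorrelate(R,A)[0],2),'mean abs diff',np.abs(R-A).mean().round(2))
for nm,uv,z in [('back base',(340,236.5),0),('back base',(352,236.8),0),('top back',(340,241.5),29),('top front',(340,256.0),29),('top front',(352,256.8),29)]:
    print(nm,onplane('top',uv,HO,HR,z/1000).round(1))
"
```

```text
s 7 shift vs final [0.32 0.4 ] mean abs diff 5.4
s 8 shift vs final [0.23 0.25] mean abs diff 4.08
t 7 shift vs final [ 0.22 -0.42] mean abs diff 5.13
t 8 shift vs final [ 0.1  -0.04] mean abs diff 3.38
back base [25.1 17.4  0. ]
back base [ 26.  -20.5   0. ]
top back [26.  20.6 29. ]
top front [-29.7  14.3  29. ]
top front [-30.8 -23.9  29. ]
```

```bash
python3 -c "
from h import *
L=lambda n:cv2.cvtColor(cv2.imread(f'pics/{n}.png'),cv2.COLOR_BGR2GRAY).astype(float)
I={k:L(k) for k in('t7','t8','t9','s7','s8','s9')}
def cr(a,th):
    i=[j for j in range(len(a)-1) if (a[j]-th)*(a[j+1]-th)<0]
    return [j+(th-a[j])/(a[j+1]-a[j]) for j in i]
for k in('t7','t8','t9'):
    r=[[*cr(I[k][235:241,c],90)][:1] for c in range(334,358)]; r=[x[0]+235 for x in r if x]
    f=[[*cr(I[k][252:262,c],100)][:1] for c in range(332,341)]; f=[x[0]+252 for x in f if x]
    l=[[*cr(I[k][r0,322:336],90)] for r0 in range(250,255)]
    print(k,'back base row',np.mean(r).round(2),len(r),'front top row',np.mean(f).round(2),len(f),'left',[np.round(x,2)+322 for x in l][:3])
for k in('s7','s8','s9'):
    # right edge (back base) of cap against plate: rows 262..280, columns 245..262
    r=[[*cr(I[k][q,246:264],75)] for q in range(262,280)]; r=[x[-1]+246 for x in r if x]
    l=[[*cr(I[k][q,222:240],75)] for q in range(274,286)]; l=[x[0]+222 for x in l if x]
    print(k,'right edge',np.mean(r).round(2),len(r),'left',np.mean(l).round(2),len(l))
"
```

```text
t7 back base row 236.23 24 front top row 255.47 9 left [array([328.66]), array([328.75]), array([329.46])]
t8 back base row 236.6 24 front top row 255.85 9 left [array([328.65]), array([328.7]), array([329.46])]
t9 back base row 236.67 24 front top row 255.87 9 left [array([328.71]), array([328.68]), array([329.51])]
s7 right edge 254.51 18 left 229.71 12
s8 right edge 254.1 17 left 229.14 11
s9 right edge 253.96 18 left 229.11 12
```

```bash
python3 -c "
from h import *
P=HO+HR@np.array([.0285,0,0])
for d in [(-.001,0,0),(0,.0,.001)]:
    print(d,[ (n,(proj(n,P+HR@np.array(d))-proj(n,P)).round(3).tolist()) for n in('top','side')])
M=[];
s=cv2.imread('pics/s9.png');b=lambda c:np.clip(c.astype(float)*2.2,0,255).astype(np.uint8)
for k in('7','8','9'):
    s=cv2.imread(f'pics/s{k}.png'); M.append(cv2.resize(b(s)[240:295,224:260],None,fx=7,fy=7,interpolation=cv2.INTER_NEAREST))
cv2.imwrite('pics/cmp.png',np.hstack(M))
"
```

```text
(-0.001, 0, 0) [('top', [[-0.038, 0.262]]), ('side', [[-0.338, 0.2]])]
(0, 0.0, 0.001) [('top', [[0.039, 0.178]]), ('side', [[-0.248, -0.197]])]
```

View pics/cmp.png

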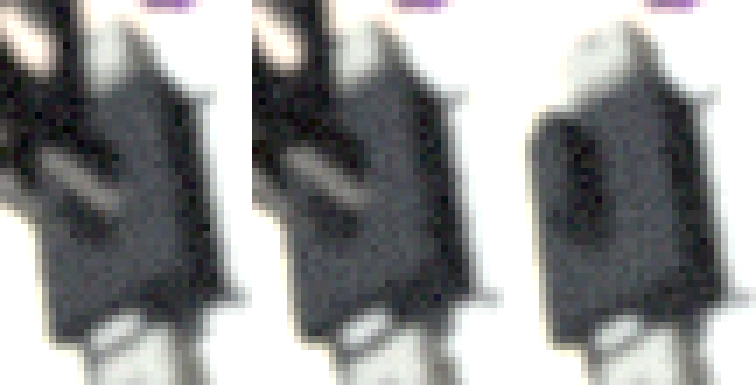

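```bash
python3 -c "
from h import *
L=lambda n:cv2.cvtColor(cv2.imread(f'pics/{n}.png'),cv2.COLOR_BGR2GRAY).astype(float)
def cr(a,th):
    return [j+(th-a[j])/(a[j+1]-a[j]) for j in range(len(a)-1) if (a[j]-th)*(a[j+1]-th)<0]
for k in('s7','s8','s9'):
    g=L(k); r=[]
    for c in range(230,238):
        x=cr(g[278:296,c],80); r.append(round(x[0]+278,2) if x else None)
    # bottom right corner edge & back-left upper edge
    q=[]
    for c in range(247,254):
        x=cr(g[276:292,c],75); q.append(round(x[0]+276,2) if x else None)
    u=[]
    for c in range(244,252):
        x=cr(g[240:262,c],75); u.append(round(x[-1]+240,2) if x else None)
    print(k,r,q,u)
"
```

```text
s7 [np.float64(283.4), np.float64(288.12), np.float64(288.91), np.float64(288.97), np.float64(289.03), np.float64(289.56), np.float64(292.27), np.float64(287.88)] [np.float64(286.85), np.float64(289.2), None, None, None, None, np.float64(284.54)] [np.float64(245.56), np.float64(246.71), np.float64(248.72), np.float64(249.95), np.float64(250.86), np.float64(251.72), np.float64(252.61), np.float64(253.27)]
s8 [np.float64(286.75), np.float64(288.28), np.float64(288.64), np.float64(288.65), np.float64(288.97), np.float64(290.25), np.float64(292.6), np.float64(293.5)] [None, None, None, None, np.float64(288.33), np.float64(286.43), np.float64(283.4)] [np.float64(245.5), np.float64(246.83), np.float64(248.67), np.float64(249.84), np.float64(250.81), np.float64(251.67), np.float64(252.5), np.float64(253.33)]
s9 [np.float64(287.22), np.float64(289.02), np.float64(289.24), np.float64(289.23), np.float64(289.39), np.float64(290.42), np.float64(293.27), np.float64(293.6)] [np.float64(286.88), None, None, None, None, np.float64(287.2), np.float64(284.45)] [np.float64(245.55), np.float64(246.75), np.float64(249.53), np.float64(250.74), np.float64(251.68), np.float64(252.53), np.float64(253.22), np.float64(253.78)]
```

The shifts between the pressed and final pictures (top row +0.42; side column -0.55, row +0.33) fit a 1.6 mm slide down the slope, within the stated play. They also give a lift of about 0 mm, so the guard is home. I'll hand in.

```bash
python3 -c "
from workcell import env,get_state
print(env.hand_in(), get_state()['clock'])"
```

```text
the job is handed in; nothing more can be done
the job is handed in; nothing more can be done
```

The dark splash guard is on the sealing head with its tube mouth to the front, latched under both spring catches. I handed the job in at about 16 s of the 58 s allowed. I took it from the tray by its grip and pressed it square to the deck until it bottomed stiffly at about 42 N. It held a 25 N tug, so I pressed it home again, let go and moved the arm clear.

**Last checks**
- **Seating:** both catch noses show over the ledges. Comparing the final pictures with the pressed-home ones gives about 0 mm of lift, to roughly ±0.4 mm.
- **Position:** after release the guard settled about 1.6 mm down the slope, which is within the stated play of about 2 mm.
- **Surroundings:** the gripper is clear with no load on the wrist. The bottle, wipes, pliers and the orange and purple look-alikes look undisturbed.

**Checks that disagreed or were unclear**
- My triangulated height for the guard's cap in the tray was 21–28 mm against the 32 mm expected. I put that down to coarse corner picks and took the height from the text for the grasp.
- The guard bottomed about 1.2 mm above my estimated plate height. I took that as measuring error, since the contact was stiff and the tug held.
- My first comparison of the final pictures looked more like the tugged position than the pressed one. Fitting the separate edge shifts put that down to the slide, not lift.

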